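# Draw the shaker's transport bolt with the hooked rod

### The arm

A 7-joint arm with a two-finger parallel gripper is mounted at the origin on the work surface. World frame = base frame: x ahead of the robot, y to its left, z up, the work surface at z = 0. Lengths are in m, angles in degrees, forces in N, time in s.
With the tool pointing down it reaches from about 0.425 to 1.025 m from the base axis. Payload 9.4 kg.
Tool frame: the origin (TCP) lies at the very end of the fingers, on their centre line; the grasp point (between the pads) lies 19 mm behind it; x points along the fingers, y is the direction in which the jaws open and shut, and the axes are right-handed (so a half turn about x gives the same grasp; the last joint's range is limited). The gripper opens to 85 mm and grips with 20 to 120 N. Pads are 22 mm wide; open, the fingers measure 114 mm over their backs; the gripper's body (76 mm by 85 mm) begins 54 mm behind the grasp point. The pads swing forward as they close: fully open they stand 13 mm farther back than shut.
Start: joints at [67.741, 34.337, -0.143, 91.639, 0.103, 54.024, -4.572], TCP at [0.222, -0.69, 0.209] pointing down, gripper open.
Joint ranges: [-147.43, 147.43], [-19.82, 112.94], [-74.19, 73.91], [6.32, 146.72], [-59.91, 239.91], [6.04, 106.73], [-150.56, 150.56]. Speed limits (degrees/s): [127.2, 127.2, 172.46, 172.46, 180, 180, 180].

### API

Orientations are given as a 3x3 rotation matrix whose columns are the frame's x, y, z axes.
In Python, from plant import monitor, capture, r gives the robot as it stands.
- The arm moves only by the tool apply_moves, never from a script. Its argument "increments" is a list of rows, each an object of numbers: "jaw": the opening, from 0 (shut) to 1 (fully open); "dx", "dy", "dz": the shift along the world's x, y, z scaled (see below); "roll": the turn about the world's z scaled (see below). In form: [{"jaw": .., "dx": .., "dy": .., "dz": .., "roll": ..}, ...]. A call has 1 to 8 rows; each row shifts and turns the commanded pose from where the row before left it; what a row does not reach is not made up. The controller multiplies each number of a shift by 20 mm and each number of a turn by 6 degrees. A row lasts 1/12 s, in which the tool goes at most 41.7 mm and 7.16 degrees, less where a joint would pass 70% of its speed; a pose out of reach is approached as far as the arm can. A call with a number of a shift or a turn outside -1 to 1 is refused whole. A call with a gripper value outside its range is refused whole. The fingers move at their own pace and stop on an object; "force" is the grip in N (left out, the last holds). Time passes only in rows, so rows that do not move let the fingers close. It gives the time, the measured TCP pose, the force and the opening at its end, in the units of the state.
- monitor.sense(): the state, without advancing time (a new reading comes with each control period).
- capture(name): name is "scene" or "top"; returns a dict with "pixels" (420x560x3 uint8, red, green, blue), "depth" (420x560 float32, m along the optical axis (not along the pixel's ray), 0 where there is no reading), "vertical_fov" (degrees; the focal length in pixels is half the picture's height over the tangent of half this angle, whatever the lens; pixels are square), "cx", "cy" (the principal point, pixels), "rvec" (rotation vector, rad) and "tvec" (3), from world to camera coordinates, as OpenCV has them. Camera axes: x right, y down, z forward; pixel columns grow to the right and rows downward; lengths in m; the calibration is good to about 2 mm. A picture is of the moment at which its call begins.
- r.close_job(): hands the job in, once; it reports no verdict.
The state is a dict: "time": time; "q": joint angles; "qd": joint speeds; "joint_efforts": joint torques, N m; "tcp_pos": TCP position; "tcp_rot": TCP orientation; "ft_force": force on the tool from outside, world axes, zero at the start; "torque": the same for the moment, N m; "opening": finger opening in m.
Only numpy, scipy, OpenCV 4.12 (cv2) and the standard library are available. Lean on these libraries where they do the work, as an engineer would, in place of code of your own. Each camera call takes 0.05 s, during which the arm holds its last target.

### The job

Get the platform shaker ready to run: take the hooked rod from its rest, reach it in under the shaker's clear guard, hook the cross bar of the transport bolt and draw the bolt all the way towards the guard's open front, holding it pulled snug against its hidden stop, which can only be felt, for about a second, firmly but never yanking. Then lay the rod back in both saddles of its rest, as it lay before, and let go. Touch the bolt only with the rod, don't hit the shaker or drop the rod, and leave the other things on the bench and under the guard where they stand.

Things in the scene. Friction and masses are not known exactly. Their poses are not given: they have to be found in the camera images.
- rod: Loose hooked rod, 0.15 kg. Black handle 120 (x) x 16 (y) x 18 (z) mm, origin in its centre; from its +x end a level steel shaft 8 mm thick at y = z = 0 runs to x 245 mm, where a leg of the same bar turns straight down (-z), tip at z -36 mm. Mass centre about x +25 mm. Grip the handle from above, across y. Starts level in the rest, axes along the rest's, leg down.
- hook (a point): Point half way down the rod's leg (rod x 245, y 0, z -18 mm), where it should bear on the cross bar.
- rest: Fixed rest: foot plate 200 x 70 x 8 mm with two grey saddles 10 mm thick, open and flared upward, tops z 78 mm. Origin at bench height under the rod's origin, x along the rod to its hook. Saddle at x -45 takes the handle (22 wide, floor z 51), that at x 110 the shaft (14 wide, floor z 56 mm). The rod belongs with its origin at x 0, y 0, z 60 mm, x along x, leg down.
- shaker: Fixed white shaker 300 (x) x 260 (y) mm, origin at bench height under its centre, steel deck at z 50 mm. Clear guard over it, top plate z 165 to 170 mm, closed but for the front (-x face, x -150 mm): opening 250 wide, z 50 to 165. On the deck along y = 0: bolt guide at x -122 (22 long, top z 64), bolt housing x 45 to 142 (44 wide, top z 74). Flasks keep 50 mm off y = 0.
- bolt: Steel bolt, flat bar 20 mm wide, top z 58 mm, with a T handle. Origin on the deck under the T; axes as the shaker's. Slides along shaker x only: starts at x -2 to -73; its hard stop, unseen, is 30 to 65 mm further to -x, between x -67 and -103. Drags about 3 N, stays where left. At the stop pull about 10 N (6 N at least, half a second or more); over 20 N between rod and bolt damages it.
- bar (a point): Middle of the T's cross bar: round, 10 mm thick, 54 mm long along the shaker's y, centre 85 mm and top 90 mm above the bench, on a 10 mm pin. Behind it (shaker +x) there is free space for 35 mm or more, down to the bolt's flat bar at z 58 mm.
- flask_a: Bystander: small capped glass bottle, 48 mm wide, 88 mm high, standing on the shaker's deck. Origin under its centre.
- flask_b: Bystander: small capped glass jar, 48 mm wide, 80 mm high, standing on the shaker's deck. Origin under its centre.
- jar: Bystander: amber jar, 64 mm wide, 75 mm high, on the bench. Origin under its centre.
- timer: Bystander: flat white timer, 65 x 75 x 16 mm, on the bench. Origin under its centre.
Not all that is in view belongs to the job. What is shaped like the rest but blue or turquoise is not meant.

How it is judged (in metres and radians):
On the way, in this order (a step that is already met when the one before it is completed fails the run):
1. the rod is lifted out of its rest (z of rod in the frame of rest above 0.1 m), for 0.2 s.
2. the leg, behind the cross bar, holds the bolt standing snug against its stop with 6 N or more (x of bolt in the frame of shaker below -0.065 m and distance of bolt from where it was at the start of the episode above 0.028 m and contact force between rod and bolt above 6 N and linear speed of bolt below 0.01 m/s and x of hook in the frame of bolt above 0 m and z of hook in the frame of bolt below 0.05 m), for 0.4 s.
At the end, for the whole second after the job is handed in: The bolt, once held snug on its stop, still stands drawn, beyond shaker x -65 mm and at least 28 mm from where it began; the rod lies at rest in both saddles of its rest, leg down, hook the same way as before (origin within 6 mm of its height, 8 mm sideways, 30 mm lengthways), let go (x of bolt in the frame of shaker below -0.065 m and distance of bolt from where it was at the start of the episode above 0.028 m and z of rod in the frame of rest between 0.054 and 0.066 m and x of rod in the frame of rest between -0.03 and 0.03 m and y of rod in the frame of rest between -0.008 and 0.008 m and angle between the x axis of rod and the x axis of rest, either way round below 0.1 rad and angle between rod's own z axis and vertical below 0.15 rad and linear speed of rod below 0.02 m/s); the robot touches nothing.
It fails at once if the rod and the bolt press on each other with more than 20 N (contact force between rod and bolt above 20 N).
It fails at once if the robot touches the bolt itself (contact force between any of the fingers, the arm and bolt above 0.5 N).
It fails at once if the shaker or its guard is hit with more than 20 N (contact force between any of rod, the fingers, the arm and shaker above 20 N).
It fails at once if the rod is dropped (linear speed of rod above 0.6 m/s and contact force between the fingers and rod below 0.1 N).
It fails at once if a bystander is shifted more than 20 mm or tipped (distance of any of flask_a, flask_b, jar, timer from where it was at the start of the episode above 0.02 m or angle between any of flask_a, flask_b, jar, timer's own z axis and vertical above 0.3 rad).
It also fails if it takes over 72 s, if anything falls off the work surface, if the arm or the gripper's body presses on something with over 40 N, if the wrist force passes 120 N, or if a joint passes its speed limit or range.

## Working session

There is one attempt and no reset: what is moved stays moved. The work goes in short steps, Python scripts to look and compute and a tool call to move; the robot and the scene stay as the last step left them, time stands still between calls to the robot, and variables do not carry over. Pictures are saved under pics/ and viewed, and the job is handed in when it is done.

Besides the shell and the picture viewer there is one more tool, called as name(argument=value, ...) on one line, values as JSON. apply_moves: Moves the arm, as the interface text tells. Its arguments: {"type":"object","properties":{"increments":{"type":"array"},"force":{"type":"number"}},"required":["increments"]}

```bash
ls; mkdir -p pics; cat > h.py <<'E'
import numpy as np, cv2
from plant import monitor, capture, r
def cam(n):
    c=capture(n); R=cv2.Rodrigues(np.array(c['rvec'],float))[0]; t=np.array(c['tvec'],float).reshape(3)
    f=c['pixels'].shape[0]/2/np.tan(np.radians(c['vertical_fov'])/2)
    c.update(R=R,t=t,f=f); return c
def pts(c):
    d=c['depth'];h,w=d.shape;u,v=np.meshgrid(np.arange(w),np.arange(h))
    P=np.stack([(u-c['cx'])/c['f']*d,(v-c['cy'])/c['f']*d,d],-1)
    return (P-c['t'])@c['R']
def ray(c,u,v,z):
    k=np.array([(u-c['cx'])/c['f'],(v-c['cy'])/c['f'],1.])@c['R']; o=-c['t']@c['R']
    return o+k*(z-o[2])/k[2]
def proj(c,p):
    q=c['R']@np.array(p)+c['t']; return c['f']*q[0]/q[2]+c['cx'],c['f']*q[1]/q[2]+c['cy']
E
python3 - <<'E'
from h import *
import pickle
s=monitor.sense();print({k:np.round(v,3).tolist() for k,v in s.items()})
for n in('scene','top'):
    c=cam(n); pickle.dump(c,open(n+'.pkl','wb')); print(n,c['f'],c['cx'],c['cy'],-c['t']@c['R'],c['R'].round(2).tolist())
    cv2.imwrite(f'pics/{n}0.png',cv2.cvtColor(c['pixels'],cv2.COLOR_RGB2BGR))
E
```

```text
pics
{'time': 0.0, 'q': [67.74, 34.384, -0.147, 91.681, 0.101, 54.026, -4.574], 'qd': [0.003, 0.064, -0.024, -0.02, -0.074, 0.099, -0.014], 'joint_efforts': [0.0, -77.646, 1.565, -25.8, 0.012, 0.009, -0.0], 'tcp_pos': [0.222, -0.69, 0.208], 'tcp_rot': [[-0.001, 0.307, -0.952], [0.001, -0.952, -0.307], [-1.0, -0.002, 0.0]], 'ft_force': [-0.635, -0.511, -0.058], 'torque': [-0.028, -0.03, 0.02], 'opening': 0.085}
scene 407.72821931804856 280.3716193144228 203.48876478788023 [1.00180373 0.3432653  0.98080865] [[-0.45, 0.89, 0.0], [0.73, 0.37, -0.57], [-0.51, -0.25, -0.82]]
top 529.7197861641671 280.8056333686174 208.75236482009004 [0.21384334 0.04862703 1.61186486] [[-0.0, -1.0, -0.01], [-0.99, 0.01, -0.16], [0.16, 0.01, -0.99]]
```

View pics/scene0.png

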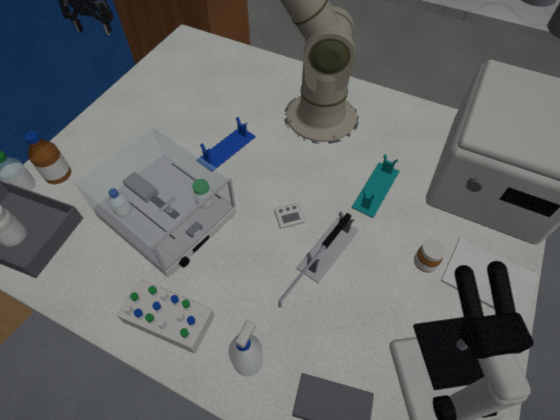

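View pics/top0.png

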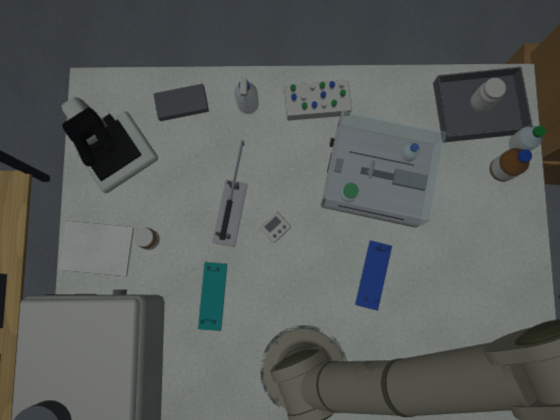

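Scene view: the grey rest with the black-handled rod is at (328,245), the blue decoy at (227,145), the turquoise decoy at (375,188), and the shaker at (160,195). Top view: grey rest (230,212), turquoise (213,295), blue (374,275). Only the grey one holds the rod, so it fits the description. I'll confirm it in enlarged crops.

```bash
python3 - <<'E'
import pickle,cv2,numpy as np
a=pickle.load(open('top.pkl','rb'))['pixels'][:,:,::-1]
x=cv2.resize(a[130:260,195:275],None,fx=4.5,fy=4.5,interpolation=cv2.INTER_CUBIC)
y=cv2.resize(a[105:230,315:450],None,fx=4.5,fy=4.5,interpolation=cv2.INTER_CUBIC)
cv2.imwrite('pics/c1.png',x);cv2.imwrite('pics/c2.png',y)
b=pickle.load(open('scene.pkl','rb'))['pixels'][:,:,::-1]
cv2.imwrite('pics/c3.png',cv2.resize(b[125:275,70:245],None,fx=4,fy=4,interpolation=cv2.INTER_CUBIC))
E
```

```text
(no output)
```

View pics/c1.png

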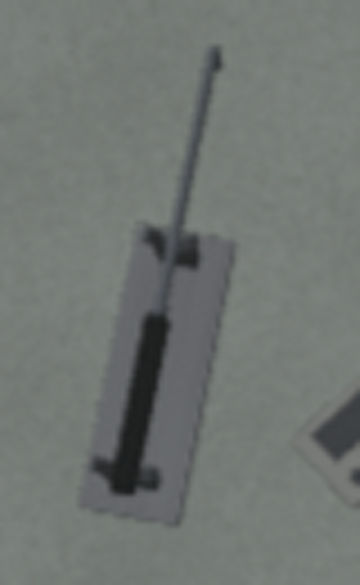

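View pics/c2.png

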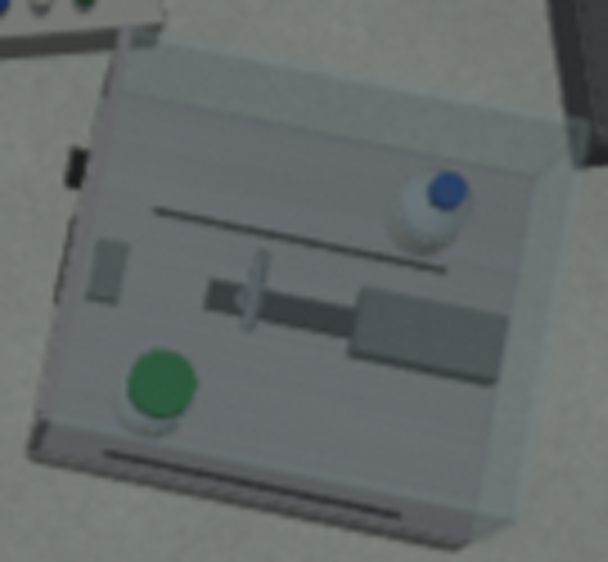

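View pics/c3.png

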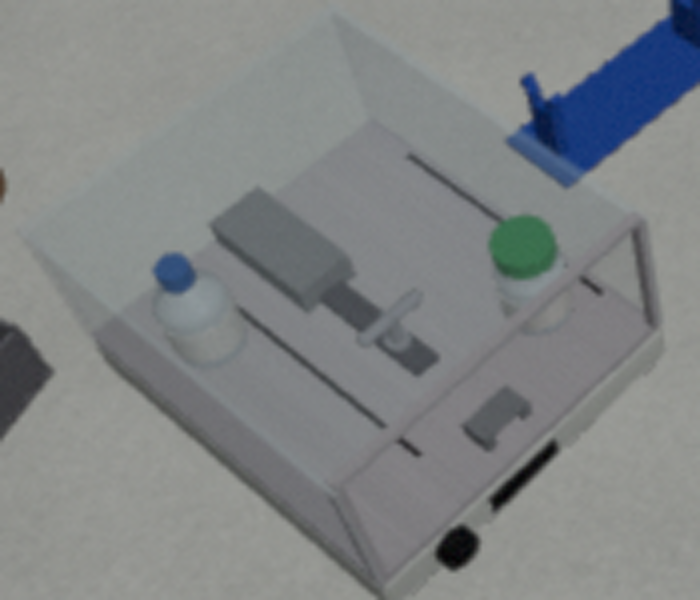

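Top crop: the grey rest with the black handle at about (223,221) and the hook tip at (242,141) is the rod meant. In the shaker crop the T bar runs from about (373,161) to (370,178), the guide is at (339,165), and the front faces left in the image (world +y). The green-cap jar is at (351,190) and the blue-cap bottle at (412,151).

```bash
cat > m.py <<'E'
from h import *
import pickle
T=pickle.load(open('top.pkl','rb'));S=pickle.load(open('scene.pkl','rb'))
def P(crop,o,k): return [( (u+.5)/k-.5+o[0],(v+.5)/k-.5+o[1]) for u,v in crop]
# handle: dark mask
for c,n,box in((T,'top',(205,185,250,250)),(S,'scene',(300,205,360,260))):
    g=c['pixels'].max(2).astype(int); x0,y0,x1,y1=box
    m=np.zeros_like(g,bool); m[y0:y1,x0:x1]=g[y0:y1,x0:x1]<45
    nc,l,st,_=cv2.connectedComponentsWithStats(m.astype(np.uint8)); i=1+np.argmax(st[1:,4]); v,u=np.where(l==i)
    R=cv2.minAreaRect(np.stack([u,v],1).astype(np.float32)); print(n,len(u),R)
    for p in cv2.boxPoints(R): print('  ',ray(c,*p,0.069).round(4))
    pp=pts(c)[v,u]; print('  depthz',np.percentile(pp[:,2],[5,50,95]).round(4), 'cen',ray(c,u.mean(),v.mean(),0.069).round(4))
k=4.5
a=P([(213,52),(163,310)],(195,130),k); A=[ray(T,*p,0.064) for p in a]; print('shaft',np.round(A,4), np.degrees(np.arctan2(*(A[0]-A[1])[[1,0]])))
f=P([(138,222),(236,240),(180,526),(80,506)],(195,130),k); F=np.array([ray(T,*p,0.008) for p in f]); print('foot',F.round(4),F.mean(0), np.linalg.norm(F-np.roll(F,1,0),axis=1))
o=(315,105)
print('bar top', [ray(T,*p,0.085).round(4) for p in P([(263,252),(248,328)],o,k)])
print('guide', [ray(T,*p,0.064).round(4) for p in P([(97,240),(131,243),(118,304),(86,298)],o,k)])
print('housing', [ray(T,*p,0.074).round(4) for p in P([(362,287),(510,316),(493,384),(348,355)],o,k)])
o=(70,125);k=4
print('S bar', [ray(S,*p,0.085).round(4) for p in P([(419,297),(363,341)],o,k)])
print('S housing', [ray(S,*p,0.074).round(4) for p in P([(211,227),(259,188),(354,265),(307,300)],o,k)])
print('S guard roof front', [ray(S,*p,0.168).round(4) for p in P([(640,217),(340,488),(22,232),(335,12)],o,k)])
E
python3 m.py
```

```text
top 193 ((225.1415252685547, 219.2452850341797), (6.265810012817383, 39.62203598022461), 10.61965560913086)
   [0.3808 0.248  0.069 ]
   [0.4966 0.2281 0.069 ]
   [0.493  0.2098 0.069 ]
   [0.3773 0.2299 0.069 ]
  depthz [0.06   0.0685 0.0745] cen [0.4343 0.2277 0.069 ]
scene 269 ((338.3356018066406, 231.48715209960938), (12.167536735534668, 39.614418029785156), 36.469234466552734)
   [0.498 0.211 0.069]
   [0.3797 0.2288 0.069 ]
   [0.3895 0.2604 0.069 ]
   [0.506  0.2413 0.069 ]
  depthz [0.0367 0.0695 0.0724] cen [0.4399 0.2307 0.069 ]
shaft [[0.6757 0.1817 0.064 ]
 [0.4995 0.2134 0.064 ]] -10.214758137427028
foot [[0.5716 0.2373 0.008 ]
 [0.5584 0.1697 0.008 ]
 [0.3616 0.2063 0.008 ]
 [0.3755 0.2741 0.008 ]] [0.46677607 0.22184768 0.008     ] [0.19949555 0.06891576 0.20023479 0.0692027 ]
bar top [array([ 0.6069, -0.2089,  0.085 ]), array([ 0.5558, -0.1974,  0.085 ])]
guide [array([ 0.6213, -0.1021,  0.064 ]), array([ 0.6191, -0.1247,  0.064 ]), array([ 0.5774, -0.1151,  0.064 ]), array([ 0.5817, -0.0939,  0.064 ])]
housing [array([ 0.5854, -0.2752,  0.074 ]), array([ 0.5652, -0.3717,  0.074 ]), array([ 0.5196, -0.3584,  0.074 ]), array([ 0.5397, -0.2643,  0.074 ])]
S bar [array([ 0.5587, -0.1961,  0.085 ]), array([ 0.6049, -0.2084,  0.085 ])]
S housing [array([ 0.5692, -0.3683,  0.074 ]), array([ 0.5257, -0.3605,  0.074 ]), array([ 0.551 , -0.2586,  0.074 ]), array([ 0.5897, -0.2693,  0.074 ])]
S guard roof front [array([ 0.4853, -0.0575,  0.168 ]), array([ 0.7294, -0.1089,  0.168 ]), array([ 0.6707, -0.3978,  0.168 ]), array([ 0.4245, -0.3401,  0.168 ])]
```

apply_moves(increments=[{"jaw": 1, "dx": 0.8, "dy": 1, "dz": 0.6, "roll": 0.5}, {"jaw": 1, "dx": 0.8, "dy": 1, "dz": 0.6, "roll": 0.5}, {"jaw": 1, "dx": 0.8, "dy": 1, "dz": 0.6, "roll": 0.5}, {"jaw": 1, "dx": 0.8, "dy": 1, "dz": 0.6, "roll": 0.5}, {"jaw": 1, "dx": 0.8, "dy": 1, "dz": 0.6, "roll": 0.5}, {"jaw": 1, "dx": 0.8, "dy": 1, "dz": 0.6, "roll": 0.5}, {"jaw": 1, "dx": 0.8, "dy": 1, "dz": 0.6, "roll": 0.5}, {"jaw": 1, "dx": 0.8, "dy": 1, "dz": 0.6, "roll": 0.5}])

```text
time: 0.77
tcp_pos: [0.3516, -0.5282, 0.3063]
tcp_rot: [[-0.0, 0.671, -0.742], [-0.0, -0.742, -0.671], [-1.0, -0.0, 0.0]]
ft_force: [0.2, -0.2, -0.7]
opening: 0.0854
```

apply_moves(increments=[{"jaw": 1, "dx": 0.6, "dy": 1, "dz": 0.4, "roll": 0.5}, {"jaw": 1, "dx": 0.6, "dy": 1, "dz": 0, "roll": 0.5}, {"jaw": 1, "dx": 0.6, "dy": 1, "dz": 0, "roll": 0.5}, {"jaw": 1, "dx": 0.6, "dy": 1, "dz": 0, "roll": 0.5}, {"jaw": 1, "dx": 0.6, "dy": 1, "dz": 0, "roll": 0.5}, {"jaw": 1, "dx": 0.6, "dy": 1, "dz": 0, "roll": 0.5}, {"jaw": 1, "dx": 0.6, "dy": 1, "dz": 0, "roll": 0.5}, {"jaw": 1, "dx": 0.6, "dy": 1, "dz": 0, "roll": 0.5}])

```text
time: 1.43
tcp_pos: [0.4474, -0.368, 0.313]
tcp_rot: [[-0.0, 0.915, -0.404], [0.0, -0.404, -0.915], [-1.0, -0.0, -0.0]]
ft_force: [-0.3, -0.3, 0.4]
opening: 0.0854
```

apply_moves(increments=[{"jaw": 1, "dx": 0.4, "dy": 1, "dz": 0, "roll": 0.6}, {"jaw": 1, "dx": 0.4, "dy": 1, "dz": 0, "roll": 0.6}, {"jaw": 1, "dx": 0.4, "dy": 1, "dz": 0, "roll": 0.6}, {"jaw": 1, "dx": 0.4, "dy": 1, "dz": 0, "roll": 0.6}, {"jaw": 1, "dx": 0.4, "dy": 1, "dz": 0, "roll": 0.6}, {"jaw": 1, "dx": 0.4, "dy": 1, "dz": 0, "roll": 0.6}, {"jaw": 1, "dx": 0.4, "dy": 1, "dz": 0, "roll": 0.6}, {"jaw": 1, "dx": 0.4, "dy": 1, "dz": 0, "roll": 0.6}])

```text
time: 2.1
tcp_pos: [0.5111, -0.2081, 0.3133]
tcp_rot: [[0.0, 0.996, 0.088], [-0.0, 0.088, -0.996], [-1.0, 0.0, 0.0]]
ft_force: [-0.4, -1.1, -0.4]
opening: 0.0853
```

apply_moves(increments=[{"jaw": 1, "dx": 0, "dy": 1, "dz": 0, "roll": 0.6}, {"jaw": 1, "dx": 0, "dy": 1, "dz": 0, "roll": 0.6}, {"jaw": 1, "dx": 0, "dy": 1, "dz": 0, "roll": 0.6}, {"jaw": 1, "dx": 0, "dy": 1, "dz": 0, "roll": 0.6}, {"jaw": 1, "dx": 0, "dy": 1, "dz": 0, "roll": 0.6}, {"jaw": 1, "dx": 0, "dy": 1, "dz": 0, "roll": 0.6}, {"jaw": 1, "dx": 0, "dy": 1, "dz": 0, "roll": 0.6}, {"jaw": 1, "dx": 0, "dy": 1, "dz": 0, "roll": 0.6}])

```text
time: 2.77
tcp_pos: [0.5103, -0.0481, 0.3134]
tcp_rot: [[0.0, 0.831, 0.557], [-0.0, 0.557, -0.831], [-1.0, 0.0, 0.0]]
ft_force: [0.8, 1.0, -0.3]
opening: 0.0852
```

apply_moves(increments=[{"jaw": 1, "dx": 0, "dy": 1, "dz": 0, "roll": 0.6}, {"jaw": 1, "dx": 0, "dy": 1, "dz": 0, "roll": 0.6}, {"jaw": 1, "dx": 0, "dy": 1, "dz": 0, "roll": 0.6}, {"jaw": 1, "dx": 0, "dy": 1, "dz": 0, "roll": 0.6}, {"jaw": 1, "dx": 0, "dy": 1, "dz": 0, "roll": 0.6}, {"jaw": 1, "dx": 0, "dy": 1, "dz": 0, "roll": 0.6}, {"jaw": 1, "dx": 0, "dy": 1, "dz": 0, "roll": 0.6}, {"jaw": 1, "dx": 0, "dy": 1, "dz": 0, "roll": 0.6}])

```text
time: 3.43
tcp_pos: [0.5102, 0.112, 0.3132]
tcp_rot: [[0.0, 0.46, 0.888], [0.0, 0.888, -0.46], [-1.0, 0.0, -0.0]]
ft_force: [0.4, -0.2, -0.2]
opening: 0.0852
```

apply_moves(increments=[{"jaw": 1, "dx": -0.585, "dy": 0.965, "dz": -0.8, "roll": 0.47}, {"jaw": 1, "dx": -0.585, "dy": 0.965, "dz": -0.8, "roll": 0.47}, {"jaw": 1, "dx": -0.585, "dy": 0.965, "dz": -0.8, "roll": 0.47}, {"jaw": 1, "dx": -0.585, "dy": 0.965, "dz": -0.8, "roll": 0.47}, {"jaw": 1, "dx": -0.585, "dy": 0.965, "dz": -0.8, "roll": 0.47}, {"jaw": 1, "dx": -0.585, "dy": 0.965, "dz": -0.8, "roll": 0.47}, {"jaw": 1, "dz": -0.8}, {"jaw": 1, "dz": -0.8}])

```text
$.increments[6]: bad value
```

```bash
python3 - <<'E'
from h import *
s=monitor.sense();print(s['tcp_pos'],np.degrees(np.arctan2(s['tcp_rot'][1][1],s['tcp_rot'][0][1])),np.round(s['q'],1))
for n,b in(('top',(185,130,275,260)),('scene',(260,170,390,310))):
    c=cam(n); a=c['pixels'][b[1]:b[3],b[0]:b[2],::-1]
    cv2.imwrite(f'pics/{n}1.png',cv2.resize(a,None,fx=4,fy=4,interpolation=cv2.INTER_CUBIC))
E
```

```text
[0.51023734 0.11199145 0.31324323] 62.62340131521612 [ 15.9  18.6 -45.  108.7  15.3  58.8  27. ]
```

View pics/top1.png

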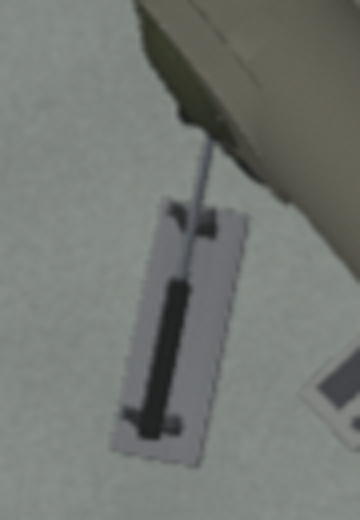

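View pics/scene1.png

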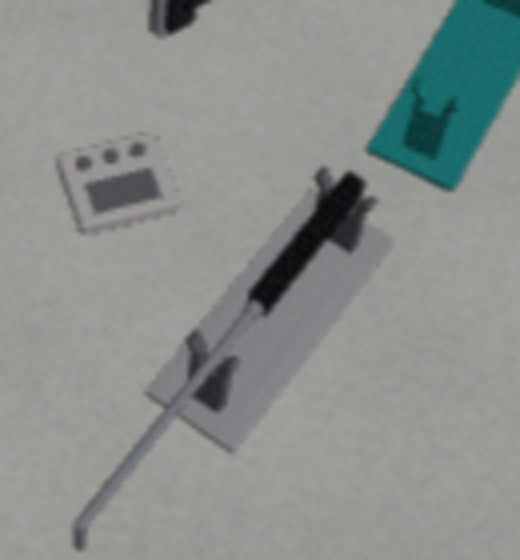

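The call was refused because every field is required, so nothing moved. The scene crop shows the rod lying well in both grey saddles (handle crop (305,240), hook (80,535)). I'm resending the move.

apply_moves(increments=[{"jaw": 1, "dx": -0.585, "dy": 0.965, "dz": -0.8, "roll": 0.47}, {"jaw": 1, "dx": -0.585, "dy": 0.965, "dz": -0.8, "roll": 0.47}, {"jaw": 1, "dx": -0.585, "dy": 0.965, "dz": -0.8, "roll": 0.47}, {"jaw": 1, "dx": -0.585, "dy": 0.965, "dz": -0.8, "roll": 0.47}, {"jaw": 1, "dx": -0.585, "dy": 0.965, "dz": -0.8, "roll": 0.47}, {"jaw": 1, "dx": -0.585, "dy": 0.965, "dz": -0.8, "roll": 0.47}, {"jaw": 1, "dx": 0, "dy": 0, "dz": -0.8, "roll": 0}, {"jaw": 1, "dx": 0, "dy": 0, "dz": -0.8, "roll": 0}])

```text
time: 4.2
tcp_pos: [0.4395, 0.2272, 0.1846]
tcp_rot: [[0.0, 0.184, 0.983], [0.0, 0.983, -0.184], [-1.0, 0.0, -0.0]]
ft_force: [1.4, -1.1, -0.1]
opening: 0.0852
```

```bash
python3 - <<'E'
from h import *
s=monitor.sense();print(s['tcp_pos'],np.degrees(np.arctan2(s['tcp_rot'][1][1],s['tcp_rot'][0][1])),np.round(s['q'],1))
for n,b in(('top',(185,130,275,260)),('scene',(260,170,390,310))):
    c=cam(n); a=c['pixels'][b[1]:b[3],b[0]:b[2],::-1]
    cv2.imwrite(f'pics/{n}2.png',cv2.resize(a,None,fx=4,fy=4,interpolation=cv2.INTER_CUBIC))
E
```

```text
[0.43945323 0.22719392 0.18459956] 79.40023293578933 [ -0.8  26.3 -45.3 120.9  27.3  43.3  15.9]
```

View pics/scene2.png

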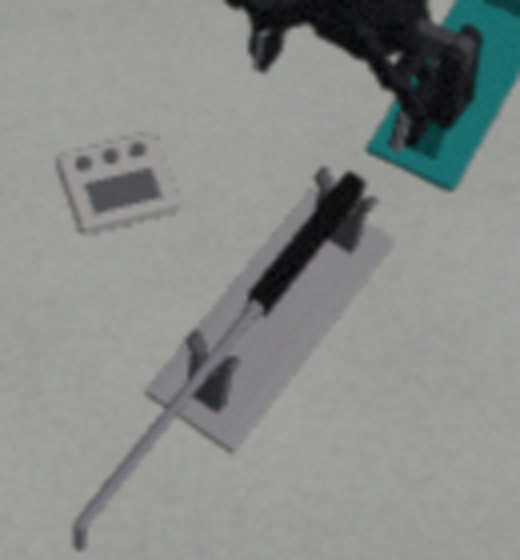

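The scene crop shows the open gripper straight above the handle, aligned, with free space below it. Descending.

apply_moves(increments=[{"jaw": 1, "dx": 0, "dy": 0, "dz": -1, "roll": 0}, {"jaw": 1, "dx": 0, "dy": 0, "dz": -1, "roll": 0}, {"jaw": 1, "dx": 0, "dy": 0, "dz": -1, "roll": 0}, {"jaw": 1, "dx": 0, "dy": 0, "dz": -1, "roll": 0}, {"jaw": 1, "dx": 0, "dy": 0, "dz": -1, "roll": 0}, {"jaw": 1, "dx": 0, "dy": 0, "dz": -0.8, "roll": 0}, {"jaw": 1, "dx": 0, "dy": 0, "dz": -0.7, "roll": 0}, {"jaw": 1, "dx": 0, "dy": 0, "dz": -0.65, "roll": 0}])

```text
time: 4.97
tcp_pos: [0.4411, 0.2258, 0.0421]
tcp_rot: [[0.001, 0.188, 0.982], [-0.0, 0.982, -0.188], [-1.0, 0.0, 0.001]]
ft_force: [0.3, 0.9, 0.1]
opening: 0.0855
```

```bash
python3 - <<'E'
from h import *
s=monitor.sense();print(s['tcp_pos'],s['ft_force'])
c=cam('scene'); a=c['pixels'][170:310,260:390,::-1]
cv2.imwrite(f'pics/s3.png',cv2.resize(a,None,fx=4,fy=4,interpolation=cv2.INTER_CUBIC))
E
```

```text
[0.44107703 0.22575335 0.04210541] [0.27043874 0.8744731  0.10748473]
```

View pics/s3.png

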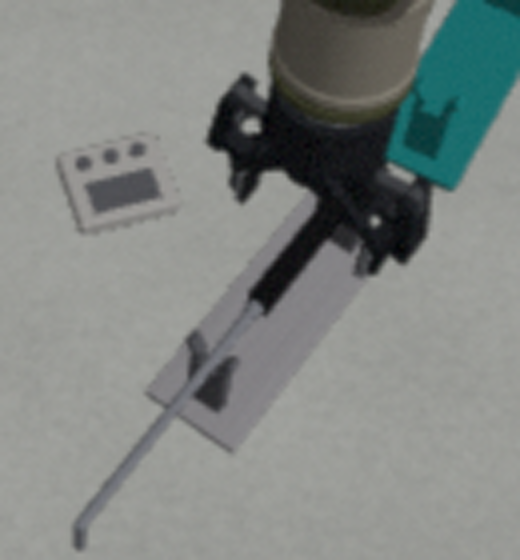

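The jaws straddle the handle. Closing now.

apply_moves(force=40, increments=[{"jaw": 0.4, "dx": 0, "dy": 0, "dz": 0, "roll": 0}, {"jaw": 0.3, "dx": 0, "dy": 0, "dz": 0, "roll": 0}, {"jaw": 0.25, "dx": 0, "dy": 0, "dz": 0, "roll": 0}, {"jaw": 0.2, "dx": 0, "dy": 0, "dz": 0, "roll": 0}, {"jaw": 0.1, "dx": 0, "dy": 0, "dz": 0, "roll": 0}, {"jaw": 0, "dx": 0, "dy": 0, "dz": 0, "roll": 0}, {"jaw": 0, "dx": 0, "dy": 0, "dz": 0, "roll": 0}, {"jaw": 0, "dx": 0, "dy": 0, "dz": 0, "roll": 0}])

```text
time: 5.68
tcp_pos: [0.4406, 0.2257, 0.0429]
tcp_rot: [[0.001, 0.188, 0.982], [-0.0, 0.982, -0.188], [-1.0, 0.0, 0.001]]
ft_force: [-0.5, -1.4, 7.6]
opening: 0.014
```

apply_moves(force=90, increments=[{"jaw": 0, "dx": 0, "dy": 0, "dz": 0, "roll": 0}, {"jaw": 0, "dx": 0, "dy": 0, "dz": 0, "roll": 0}, {"jaw": 0, "dx": 0, "dy": 0, "dz": 0, "roll": 0}, {"jaw": 0, "dx": 0, "dy": 0, "dz": 0, "roll": 0}])

```text
time: 6.02
tcp_pos: [0.4406, 0.2257, 0.0431]
tcp_rot: [[0.001, 0.187, 0.982], [-0.0, 0.982, -0.187], [-1.0, 0.0, 0.001]]
ft_force: [-1.2, -0.9, 9.7]
opening: 0.012
```

```bash
python3 - <<'E'
from h import *
s=monitor.sense();print(s['tcp_pos'],s['ft_force'],s['torque'],s['opening'],np.degrees(np.arctan2(s['tcp_rot'][1][1],s['tcp_rot'][0][1])))
E
```

```text
[0.44060265 0.22572076 0.04307234] [-1.17276996 -0.89050176  9.67244509] [-0.37179161  0.18160672  0.11448494] 0.012027871721020046 79.19598736573333
```

apply_moves(increments=[{"jaw": 0, "dx": 0, "dy": 0, "dz": 0.3, "roll": 0}, {"jaw": 0, "dx": 0, "dy": 0, "dz": 0.5, "roll": 0}, {"jaw": 0, "dx": 0, "dy": 0, "dz": 0.7, "roll": 0}, {"jaw": 0, "dx": 0, "dy": 0, "dz": 1, "roll": 0}, {"jaw": 0, "dx": 0, "dy": 0, "dz": 1, "roll": 0}, {"jaw": 0, "dx": 0, "dy": 0, "dz": 1, "roll": 0}, {"jaw": 0, "dx": 0, "dy": 0, "dz": 1, "roll": 0}, {"jaw": 0, "dx": 0, "dy": 0, "dz": 0.5, "roll": 0}])

```text
time: 6.68
tcp_pos: [0.4405, 0.226, 0.1645]
tcp_rot: [[0.002, 0.188, 0.982], [0.001, 0.982, -0.188], [-1.0, 0.001, 0.001]]
ft_force: [0.9, 0.1, -1.5]
opening: 0.012
```

apply_moves(increments=[{"jaw": 0, "dx": 0, "dy": 0, "dz": 0.5, "roll": 0}, {"jaw": 0, "dx": 0, "dy": 0, "dz": 0, "roll": 0}, {"jaw": 0, "dx": 0, "dy": 0, "dz": 0, "roll": 0}, {"jaw": 0, "dx": 0, "dy": 0, "dz": 0, "roll": 0}])

```text
time: 7.02
tcp_pos: [0.4398, 0.2253, 0.1715]
tcp_rot: [[-0.001, 0.188, 0.982], [-0.001, 0.982, -0.188], [-1.0, -0.001, -0.001]]
ft_force: [0.5, 0.6, -1.6]
opening: 0.0119
```

```bash
python3 - <<'E'
from h import *
import pickle
s=monitor.sense();print(s['tcp_pos'],s['ft_force'],s['torque'],s['opening'],np.round(s['q'],1),np.degrees(np.arctan2(s['tcp_rot'][1][1],s['tcp_rot'][0][1])))
for n in('scene','top'):
    c=cam(n); pickle.dump(c,open(n+'4.pkl','wb'))
    cv2.imwrite(f'pics/{n}4.png',c['pixels'][:,:,::-1])
    b=(170,90,290,260) if n=='top' else (240,150,380,310)
    cv2.imwrite(f'pics/{n}4c.png',cv2.resize(c['pixels'][b[1]:b[3],b[0]:b[2],::-1],None,fx=3.5,fy=3.5,interpolation=cv2.INTER_CUBIC))
E
```

```text
[0.43984916 0.22528866 0.17146224] [ 0.49883632  0.61444302 -1.58143193] [0.08850509 0.03800985 0.03710081] 0.011889606018103432 [ -1.4  27.3 -44.4 121.7  28.8  41.8  14.4] 79.17882156688682
```

View pics/scene4c.png

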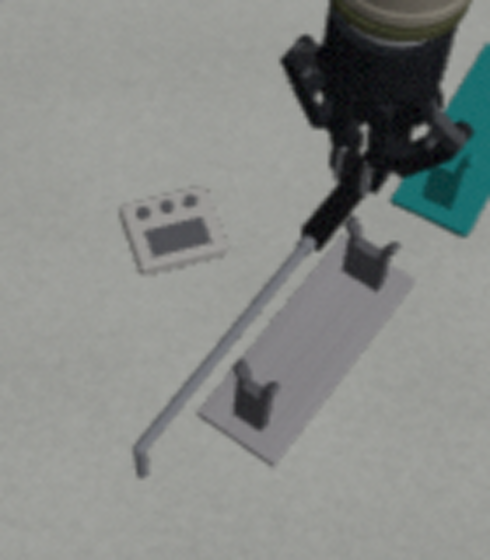

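View pics/top4.png

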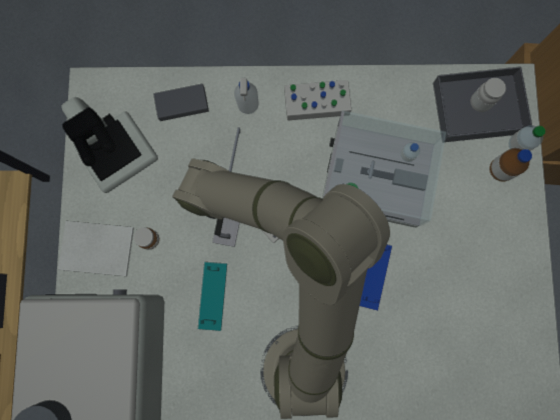

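```bash
cat > tri.py <<'E'
from h import *
def tri(c1,p1,c2,p2):
    Pm=lambda c:np.array([[c['f'],0,c['cx']],[0,c['f'],c['cy']],[0,0,1]])@np.c_[c['R'],c['t']]
    X=cv2.triangulatePoints(Pm(c1),Pm(c2),np.array(p1,float).reshape(2,1),np.array(p2,float).reshape(2,1))[:,0];return X[:3]/X[3]
E
python3 - <<'E'
from tri import *
import pickle
S=pickle.load(open('scene4.pkl','rb'));T=pickle.load(open('top4.pkl','rb'))
cv2.imwrite('pics/t4c.png',cv2.resize(T['pixels'][115:180,205:265,::-1],None,fx=8,fy=8,interpolation=cv2.INTER_CUBIC))
pp=pts(S)
for u,v in((281,277),(290,265),(300,253),(310,241),(318,231),(326,221)):
    w=pp[v-3:v+4,u-3:u+4].reshape(-1,3); w=w[np.argsort(w[:,2])[-6:]]; print(np.median(w,0).round(4))
# shaft plane: elbow by line at expected z
for z in(.18,.19,.195):print(z,[ray(S,*p,z).round(4) for p in((280,278.3),(328.3,218))])
E
```

```text
[0.6722 0.1844 0.1926]
[0.6464 0.1891 0.1921]
[0.6079 0.1953 0.192 ]
[0.5711 0.2007 0.193 ]
[0.5383 0.2075 0.1935]
[0.5056 0.2145 0.1942]
0.18 [array([0.6759, 0.1813, 0.18  ]), array([0.4891, 0.2136, 0.18  ])]
0.19 [array([0.6799, 0.1833, 0.19  ]), array([0.4955, 0.2153, 0.19  ])]
0.195 [array([0.682 , 0.1843, 0.195 ]), array([0.4987, 0.2161, 0.195 ])]
```

View pics/t4c.png

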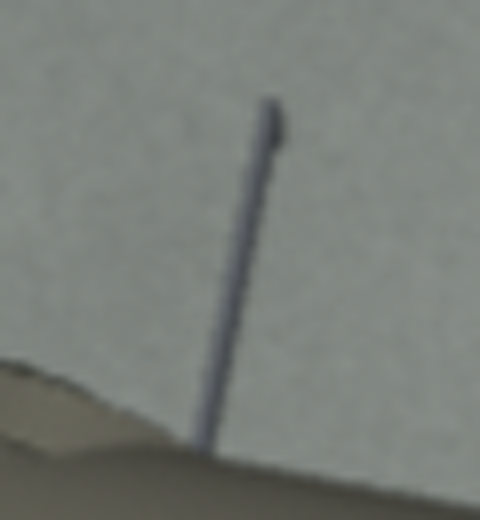

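The rod is level and held about 5 mm forward of its centre: shaft top z ≈ 0.193, hook end about (0.680,0.183). Now turning and shifting it to in front of the guard.

apply_moves(increments=[{"jaw": 0, "dx": 0.3, "dy": 0, "dz": 0, "roll": -0.3}, {"jaw": 0, "dx": 0.45, "dy": -0.06, "dz": 0, "roll": -0.6}, {"jaw": 0, "dx": 0.5, "dy": -0.06, "dz": 0, "roll": -0.65}, {"jaw": 0, "dx": 0.5, "dy": -0.06, "dz": 0, "roll": -0.65}, {"jaw": 0, "dx": 0.5, "dy": -0.06, "dz": 0, "roll": -0.65}, {"jaw": 0, "dx": 0.5, "dy": -0.06, "dz": 0, "roll": -0.65}, {"jaw": 0, "dx": 0.5, "dy": -0.06, "dz": 0, "roll": -0.65}, {"jaw": 0, "dx": 0.5, "dy": -0.06, "dz": 0, "roll": -0.65}])

```text
time: 7.78
tcp_pos: [0.5159, 0.2172, 0.1717]
tcp_rot: [[-0.001, 0.641, 0.767], [-0.0, 0.767, -0.641], [-1.0, -0.001, -0.0]]
ft_force: [0.0, 0.6, -0.8]
opening: 0.012
```

apply_moves(increments=[{"jaw": 0, "dx": 0.5, "dy": -0.06, "dz": 0, "roll": -0.65}, {"jaw": 0, "dx": 0.5, "dy": -0.06, "dz": 0, "roll": -0.65}, {"jaw": 0, "dx": 0.5, "dy": -0.06, "dz": 0, "roll": -0.65}, {"jaw": 0, "dx": 0.5, "dy": -0.06, "dz": 0, "roll": -0.65}, {"jaw": 0, "dx": 0.5, "dy": -0.06, "dz": 0, "roll": -0.65}, {"jaw": 0, "dx": 0.5, "dy": -0.06, "dz": 0, "roll": -0.65}, {"jaw": 0, "dx": 0.5, "dy": -0.06, "dz": 0, "roll": -0.65}, {"jaw": 0, "dx": 0.5, "dy": -0.06, "dz": 0, "roll": -0.65}])

```text
time: 8.45
tcp_pos: [0.5959, 0.2076, 0.1715]
tcp_rot: [[-0.001, 0.946, 0.324], [-0.0, 0.324, -0.946], [-1.0, -0.001, 0.0]]
ft_force: [0.4, 0.7, -0.8]
opening: 0.0118
```

```bash
cat > st.py <<'E'
from h import *
import sys
s=monitor.sense();p=np.array(s['tcp_pos']);yw=np.degrees(np.arctan2(s['tcp_rot'][1][1],s['tcp_rot'][0][1]))
a=np.radians(-102.3);x=np.array([np.cos(a),np.sin(a)]);y=np.array([-x[1],x[0]])
b=np.array([.5816,-.2027]); k=np.radians(yw-90); leg=p[:2]+.240*np.array([np.cos(k),np.sin(k)])
print('t',s['time'],'tcp',p.round(4),'yaw',yw.round(2),'F',np.round(s['ft_force'],2),'Fx_sh',round(float(np.dot(s['ft_force'][:2],x)),2),'op',round(s['opening'],4),'q',np.round(s['q'],1))
print('leg rel bar: along',((leg-b)@x).round(4),'side',((leg-b)@y).round(4),'tcp side',((p[:2]-b)@y).round(4),'rod z',(p[2]+.0169).round(4))
E
python3 st.py; python3 - <<'E'
from h import *
for n in('scene','top'):
    c=cam(n); cv2.imwrite(f'pics/{n}5.png',c['pixels'][:,:,::-1])
E
```

```text
t 8.45 tcp [0.5959 0.2076 0.1715] yaw 18.92 F [ 0.41  0.67 -0.78] Fx_sh -0.74 op 0.0118 q [ -7.2  32.3 -25.8 105.4  18.7  46.6 -23.6]
leg rel bar: along -0.1987 side 0.0509 tcp side -0.0735 rod z 0.1884
```

View pics/scene5.png

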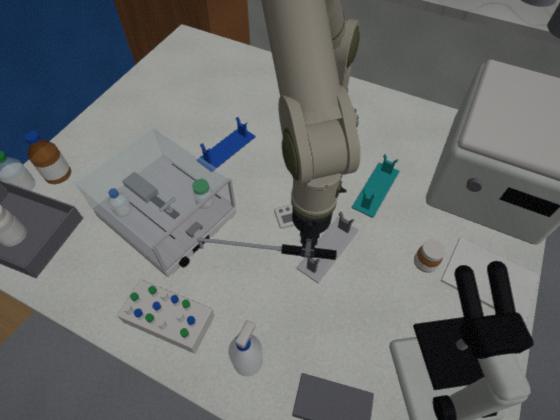

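View pics/top5.png

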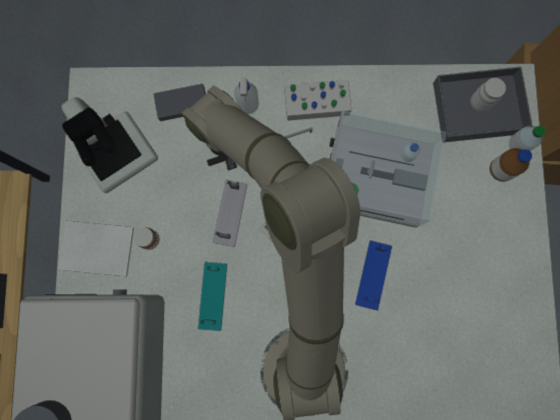

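Scene view: the rod is held level, its hook at (200,240) just in front of the guard opening. The gripper at (312,225) is well clear of the spray bottle (245,350). Finishing the turn.

apply_moves(increments=[{"jaw": 0, "dx": 0.45, "dy": -0.09, "dz": 0, "roll": -0.65}, {"jaw": 0, "dx": 0.45, "dy": -0.09, "dz": 0, "roll": -0.65}, {"jaw": 0, "dx": 0.45, "dy": -0.09, "dz": 0, "roll": -0.65}, {"jaw": 0, "dx": 0.45, "dy": -0.09, "dz": 0, "roll": -0.65}, {"jaw": 0, "dx": 0.45, "dy": -0.09, "dz": -0.4, "roll": -0.65}, {"jaw": 0, "dx": 0.45, "dy": -0.09, "dz": -0.6, "roll": -0.65}, {"jaw": 0, "dx": 0.45, "dy": -0.09, "dz": -0.7, "roll": -0.65}, {"jaw": 0, "dx": 0.45, "dy": -0.09, "dz": -0.7, "roll": -0.65}])

```text
time: 9.22
tcp_pos: [0.6671, 0.1935, 0.1234]
tcp_rot: [[-0.0, 0.978, -0.209], [-0.0, -0.209, -0.978], [-1.0, -0.0, 0.0]]
ft_force: [0.0, -0.3, -2.0]
opening: 0.0122
```

```bash
python3 st.py; python3 - <<'E'
from h import *
import pickle
for n in('scene','top'):
    c=cam(n); pickle.dump(c,open(n+'6.pkl','wb'));b=(70,125,340,325) if n=='scene' else (190,80,450,240)
    cv2.imwrite(f'pics/{n}6.png',cv2.resize(c['pixels'][b[1]:b[3],b[0]:b[2],::-1],None,fx=2.9,fy=2.9,interpolation=cv2.INTER_CUBIC))
E
```

```text
t 9.2167 tcp [0.6671 0.1935 0.1234] yaw -12.08 F [ 0.03 -0.27 -1.95] Fx_sh 0.26 op 0.0122 q [-11.   38.2 -15.8  99.3  13.9  44.5 -45.6]
leg rel bar: along -0.1653 side 0.0 tcp side -0.0009 rod z 0.1403
```

View pics/scene6.png

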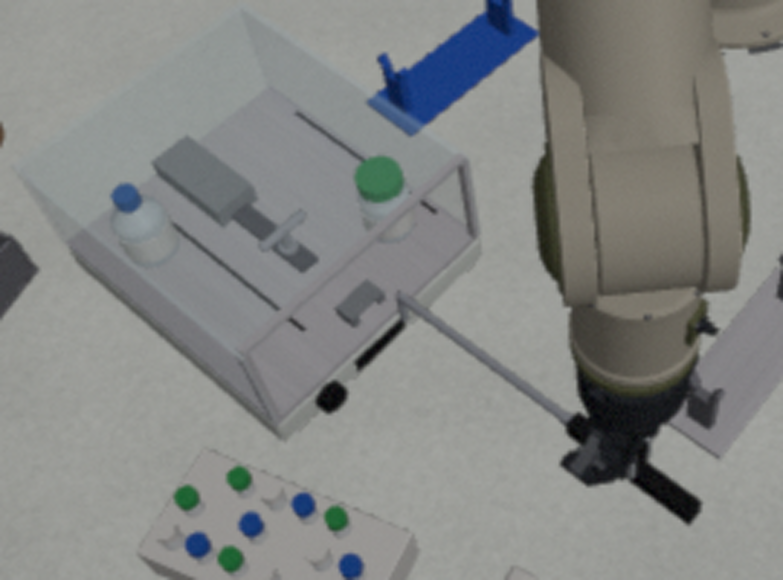

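View pics/top6.png

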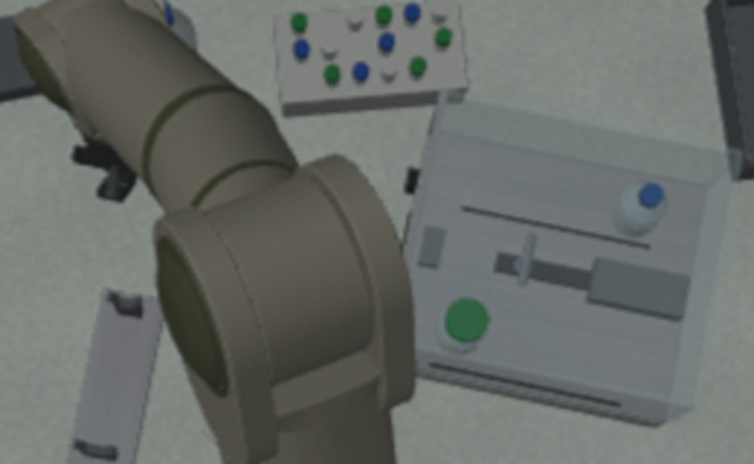

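```bash
python3 - <<'E'
from h import *
import pickle
S=pickle.load(open('scene6.pkl','rb'))
print('elbow ray z.142',ray(S,(400.5)/2.9+70,(293.5)/2.9+125,.142).round(4))
print('shaft near handle',ray(S,(567)/2.9+70,(415)/2.9+125,.142).round(4))
k=np.radians(-102.1);print('expected far end of shaft',np.array([.6671,.1935])+.244*np.array([np.cos(k),np.sin(k)]))
pp=pts(S)
for u,v in((209,227),(220,234),(235,245),(250,257),(258,262)):
    w=pp[v-4:v+5,u-4:u+5].reshape(-1,3); w=w[np.argsort(w[:,2])[-8:]]; print(np.median(w,0).round(4))
E
```

```text
elbow ray z.142 [ 0.6172 -0.0422  0.142 ]
shaft near handle [0.6529 0.1332 0.142 ]
expected far end of shaft [ 0.61595307 -0.04507911]
[ 0.6213 -0.0318  0.1444]
[0.6281 0.     0.1444]
[0.636  0.0402 0.1447]
[0.647  0.097  0.1454]
[0.6514 0.1113 0.1453]
```

Elbow measured at (0.617,-0.042) against (0.616,-0.045) expected, so the reckoning holds. Sliding in above the bar: tip z ≈ 0.104, shaft top 0.144.

apply_moves(increments=[{"jaw": 0, "dx": -0.09, "dy": -0.4, "dz": 0, "roll": 0}, {"jaw": 0, "dx": -0.17, "dy": -0.8, "dz": 0, "roll": 0}, {"jaw": 0, "dx": -0.2, "dy": -0.95, "dz": 0, "roll": 0}, {"jaw": 0, "dx": -0.2, "dy": -0.95, "dz": 0, "roll": 0}, {"jaw": 0, "dx": -0.2, "dy": -0.95, "dz": 0, "roll": 0}, {"jaw": 0, "dx": -0.2, "dy": -0.95, "dz": 0, "roll": 0}, {"jaw": 0, "dx": -0.17, "dy": -0.8, "dz": 0, "roll": 0}, {"jaw": 0, "dx": -0.09, "dy": -0.4, "dz": 0, "roll": 0}])

```text
time: 9.98
tcp_pos: [0.64, 0.0653, 0.1252]
tcp_rot: [[0.0, 0.978, -0.21], [-0.002, -0.21, -0.978], [-1.0, 0.001, 0.002]]
ft_force: [-0.4, -0.4, -1.4]
opening: 0.0118
```

```bash
python3 st.py; python3 - <<'E'
from h import *
import pickle
for n in('scene','top'):
    c=cam(n); pickle.dump(c,open(n+'7.pkl','wb'));b=(70,125,270,275) if n=='scene' else (300,100,450,230)
    cv2.imwrite(f'pics/{n}7.png',cv2.resize(c['pixels'][b[1]:b[3],b[0]:b[2],::-1],None,fx=4,fy=4,interpolation=cv2.INTER_CUBIC))
E
```

```text
t 9.9833 tcp [0.64   0.0653 0.1252] yaw -12.12 F [-0.41 -0.36 -1.39] Fx_sh 0.44 op 0.0118 q [-1.000e-01  3.500e+01 -1.640e+01  1.063e+02  1.460e+01  4.070e+01
 -3.700e+01]
leg rel bar: along -0.0342 side 0.0007 tcp side -0.0001 rod z 0.1421
```

View pics/scene7.png

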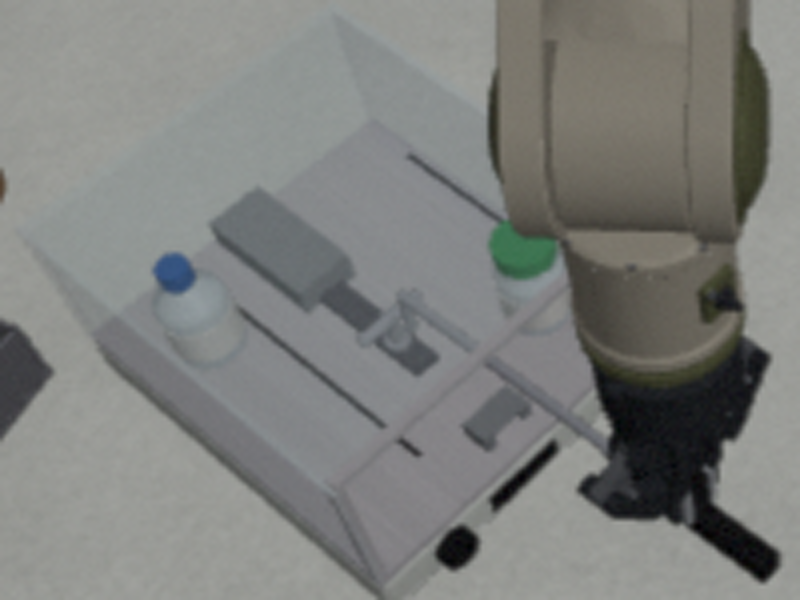

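View pics/top7.png

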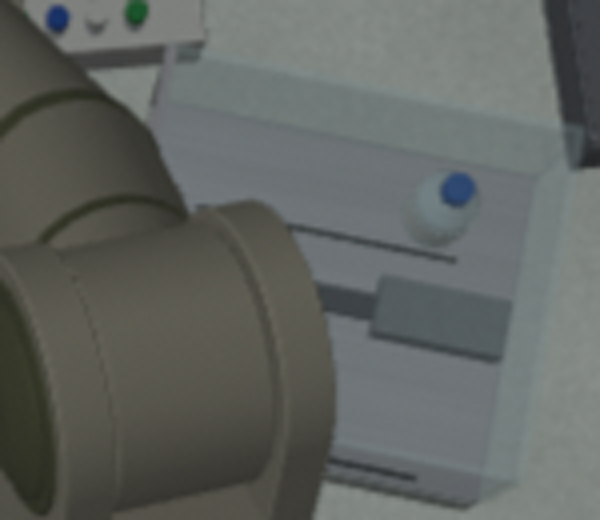

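Scene crop: the shaft goes under the guard's front edge, its hook end at crop (408,297) above the bolt's line and just short of and above the T bar. Continuing past the bar.

apply_moves(increments=[{"jaw": 0, "dx": -0.11, "dy": -0.5, "dz": 0, "roll": 0}, {"jaw": 0, "dx": -0.17, "dy": -0.8, "dz": 0, "roll": 0}, {"jaw": 0, "dx": -0.17, "dy": -0.8, "dz": 0, "roll": 0}, {"jaw": 0, "dx": -0.11, "dy": -0.5, "dz": 0, "roll": 0}, {"jaw": 0, "dx": -0.03, "dy": -0.15, "dz": 0, "roll": 0}, {"jaw": 0, "dx": 0, "dy": 0, "dz": 0, "roll": 0}])

```text
time: 10.58
tcp_pos: [0.629, 0.014, 0.1243]
tcp_rot: [[0.0, 0.978, -0.209], [0.0, -0.209, -0.978], [-1.0, 0.0, -0.0]]
ft_force: [0.1, 0.2, -0.8]
opening: 0.0124
```

```bash
python3 st.py; python3 - <<'E'
from h import *
import pickle
for n in('scene',):
    c=cam(n); pickle.dump(c,open(n+'8.pkl','wb'));b=(70,125,270,275) if n=='scene' else (300,100,450,230)
    cv2.imwrite(f'pics/{n}8.png',cv2.resize(c['pixels'][b[1]:b[3],b[0]:b[2],::-1],None,fx=4,fy=4,interpolation=cv2.INTER_CUBIC))
    k=np.radians(-102.15);d=np.array([np.cos(k),np.sin(k)]);p=np.array(monitor.sense()['tcp_pos'])
    for a,z in((.244,.02),(.24,-.018)):
        q=np.r_[p[:2]+a*d,p[2]+z]; u=proj(c,q);print(q,((u[0]-70)*4,(u[1]-125)*4))
E
```

```text
t 10.5833 tcp [0.629  0.014  0.1243] yaw -12.05 F [ 0.13  0.23 -0.83] Fx_sh -0.25 op 0.0124 q [  4.8  34.3 -16.8 108.2  14.8  39.6 -32.8]
leg rel bar: along 0.0182 side 0.0012 tcp side 0.0002 rod z 0.1412
[ 0.57787221 -0.22348023  0.14436421] (np.float64(345.45896375303664), np.float64(247.8972970325142))
[ 0.5787141  -0.21956983  0.10636421] (np.float64(363.7131312254696), np.float64(285.710910025061))
```

View pics/scene8.png

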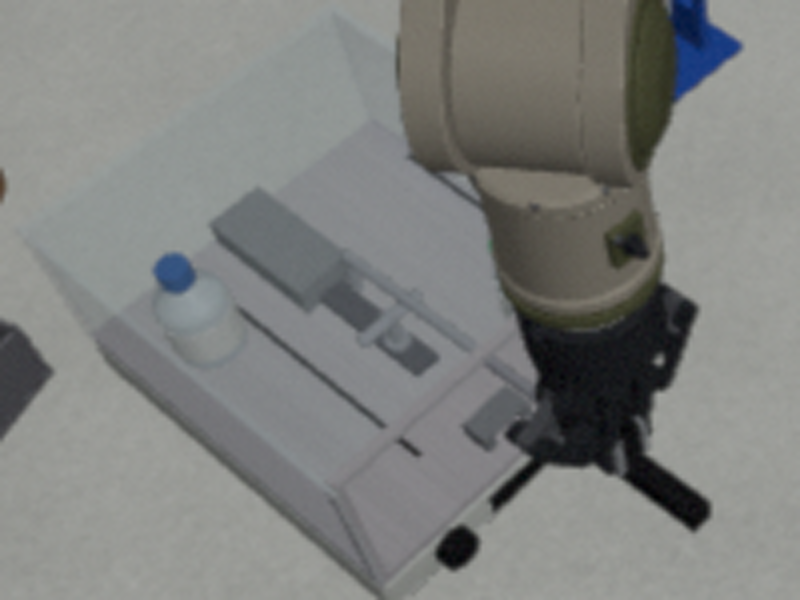

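Elbow seen at crop (343,250) against (345,248) predicted, so the leg is behind the bar. I'll move 8 mm further and lower 38 mm.

apply_moves(increments=[{"jaw": 0, "dx": -0.08, "dy": -0.4, "dz": 0, "roll": 0}, {"jaw": 0, "dx": 0, "dy": 0, "dz": -0.2, "roll": 0}, {"jaw": 0, "dx": 0, "dy": 0, "dz": -0.4, "roll": 0}, {"jaw": 0, "dx": 0, "dy": 0, "dz": -0.4, "roll": 0}, {"jaw": 0, "dx": 0, "dy": 0, "dz": -0.4, "roll": 0}, {"jaw": 0, "dx": 0, "dy": 0, "dz": -0.3, "roll": 0}, {"jaw": 0, "dx": 0, "dy": 0, "dz": -0.2, "roll": 0}, {"jaw": 0, "dx": 0, "dy": 0, "dz": 0, "roll": 0}])

```text
time: 11.3
tcp_pos: [0.6268, 0.0065, 0.0849]
tcp_rot: [[-0.002, 0.978, -0.208], [-0.0, -0.208, -0.978], [-1.0, -0.002, 0.0]]
ft_force: [-0.8, -0.8, -2.2]
opening: 0.0115
```

```bash
python3 st.py; python3 - <<'E'
from h import *
c=cam('scene');b=(70,125,270,275)
cv2.imwrite(f'pics/s9.png',cv2.resize(c['pixels'][b[1]:b[3],b[0]:b[2],::-1],None,fx=4,fy=4,interpolation=cv2.INTER_CUBIC))
E
```

```text
t 11.3 tcp [0.6268 0.0065 0.0849] yaw -11.99 F [-0.76 -0.81 -2.15] Fx_sh 0.95 op 0.0115 q [  4.6  37.1 -15.6 109.9  16.3  35.3 -33.5]
leg rel bar: along 0.0259 side 0.0009 tcp side -0.0004 rod z 0.1018
```

View pics/s9.png

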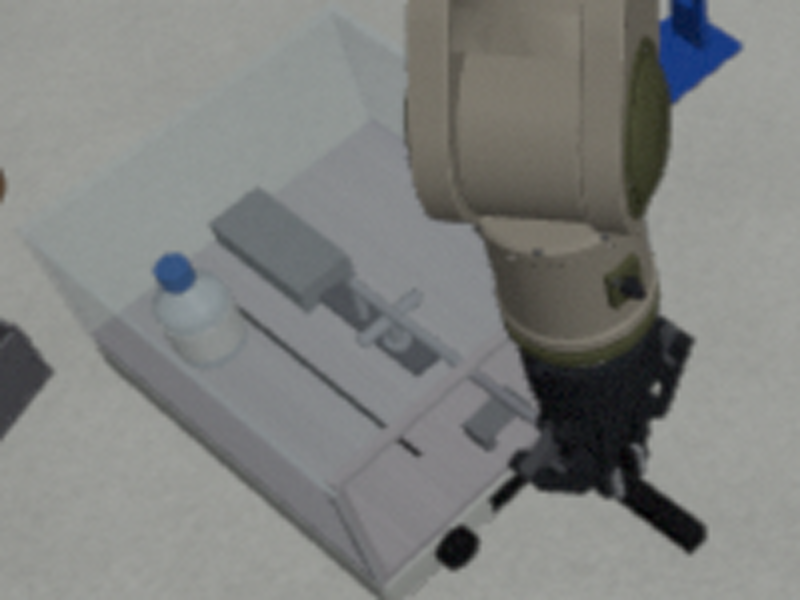

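Rod z 0.102, leg behind the bar with the shaft just over it. Pulling gently towards the front (world +x 0.21, +y 0.98).

apply_moves(increments=[{"jaw": 0, "dx": 0.03, "dy": 0.15, "dz": 0, "roll": 0}, {"jaw": 0, "dx": 0.03, "dy": 0.15, "dz": 0, "roll": 0}, {"jaw": 0, "dx": 0.03, "dy": 0.15, "dz": 0, "roll": 0}, {"jaw": 0, "dx": 0.02, "dy": 0.1, "dz": 0, "roll": 0}, {"jaw": 0, "dx": 0.02, "dy": 0.1, "dz": 0, "roll": 0}, {"jaw": 0, "dx": 0.02, "dy": 0.1, "dz": 0, "roll": 0}, {"jaw": 0, "dx": 0.02, "dy": 0.1, "dz": 0, "roll": 0}, {"jaw": 0, "dx": 0.02, "dy": 0.1, "dz": 0, "roll": 0}])

```text
time: 12.02
tcp_pos: [0.6311, 0.0253, 0.0863]
tcp_rot: [[-0.0, 0.978, -0.208], [-0.0, -0.208, -0.978], [-1.0, -0.0, 0.0]]
ft_force: [-0.2, -3.4, -2.4]
opening: 0.012
```

```bash
python3 st.py
```

```text
t 12.0167 tcp [0.6311 0.0253 0.0863] yaw -12.02 F [-0.22 -3.45 -2.38] Fx_sh 3.42 op 0.012 q [  2.8  37.2 -15.5 109.3  16.1  35.6 -34.9]
leg rel bar: along 0.0067 side 0.001 tcp side -0.0002 rod z 0.1032
```

apply_moves(increments=[{"jaw": 0, "dx": 0.02, "dy": 0.1, "dz": 0, "roll": 0}, {"jaw": 0, "dx": 0.02, "dy": 0.1, "dz": 0, "roll": 0}, {"jaw": 0, "dx": 0.02, "dy": 0.1, "dz": 0, "roll": 0}, {"jaw": 0, "dx": 0.02, "dy": 0.1, "dz": 0, "roll": 0}])

```text
time: 12.35
tcp_pos: [0.6327, 0.033, 0.0862]
tcp_rot: [[-0.0, 0.978, -0.209], [-0.001, -0.209, -0.978], [-1.0, -0.0, 0.001]]
ft_force: [-0.3, -3.3, -1.0]
opening: 0.0119
```

```bash
python3 st.py
```

```text
t 12.35 tcp [0.6327 0.033  0.0862] yaw -12.04 F [-0.27 -3.28 -1.04] Fx_sh 3.27 op 0.0119 q [  2.   37.3 -15.4 109.   16.1  35.8 -35.5]
leg rel bar: along -0.0012 side 0.0008 tcp side -0.0003 rod z 0.1031
```

The drag reads a steady 3.3 N, so the bolt is moving. The stop is at least about 40 mm from its start, and it has moved about 10 mm so far.

apply_moves(increments=[{"jaw": 0, "dx": 0.02, "dy": 0.1, "dz": 0, "roll": 0}, {"jaw": 0, "dx": 0.02, "dy": 0.1, "dz": 0, "roll": 0}, {"jaw": 0, "dx": 0.02, "dy": 0.1, "dz": 0, "roll": 0}, {"jaw": 0, "dx": 0.02, "dy": 0.1, "dz": 0, "roll": 0}, {"jaw": 0, "dx": 0.02, "dy": 0.1, "dz": 0, "roll": 0}, {"jaw": 0, "dx": 0.02, "dy": 0.1, "dz": 0, "roll": 0}, {"jaw": 0, "dx": 0.02, "dy": 0.1, "dz": 0, "roll": 0}, {"jaw": 0, "dx": 0.02, "dy": 0.1, "dz": 0, "roll": 0}])

```text
time: 13.02
tcp_pos: [0.636, 0.0496, 0.0863]
tcp_rot: [[-0.0, 0.978, -0.208], [-0.0, -0.208, -0.978], [-1.0, -0.0, 0.0]]
ft_force: [-0.2, -3.1, -1.6]
opening: 0.0117
```

```bash
python3 st.py
```

```text
t 13.0167 tcp [0.636  0.0496 0.0863] yaw -12.01 F [-0.21 -3.07 -1.61] Fx_sh 3.05 op 0.0117 q [  0.5  37.5 -15.4 108.4  15.9  36.1 -36.7]
leg rel bar: along -0.0181 side 0.0006 tcp side -0.0006 rod z 0.1032
```

apply_moves(increments=[{"jaw": 0, "dx": 0.02, "dy": 0.1, "dz": 0, "roll": 0}, {"jaw": 0, "dx": 0.02, "dy": 0.1, "dz": 0, "roll": 0}, {"jaw": 0, "dx": 0.02, "dy": 0.1, "dz": 0, "roll": 0}])

```text
time: 13.27
tcp_pos: [0.6373, 0.0555, 0.0863]
tcp_rot: [[-0.0, 0.978, -0.208], [-0.0, -0.208, -0.978], [-1.0, 0.0, 0.0]]
ft_force: [-0.0, -2.9, -0.7]
opening: 0.0116
```

```bash
python3 st.py
```

```text
t 13.2667 tcp [0.6373 0.0555 0.0863] yaw -12.02 F [-0.03 -2.92 -0.71] Fx_sh 2.86 op 0.0116 q [ -0.   37.6 -15.3 108.2  15.8  36.2 -37.2]
leg rel bar: along -0.0242 side 0.0006 tcp side -0.0006 rod z 0.1032
```

apply_moves(increments=[{"jaw": 0, "dx": 0.01, "dy": 0.05, "dz": 0, "roll": 0}, {"jaw": 0, "dx": 0.01, "dy": 0.05, "dz": 0, "roll": 0}, {"jaw": 0, "dx": 0.01, "dy": 0.05, "dz": 0, "roll": 0}])

```text
time: 13.52
tcp_pos: [0.6378, 0.0584, 0.0863]
tcp_rot: [[-0.0, 0.978, -0.208], [-0.0, -0.208, -0.978], [-1.0, 0.0, 0.0]]
ft_force: [-0.1, -3.0, -1.6]
opening: 0.0118
```

apply_moves(increments=[{"jaw": 0, "dx": 0.01, "dy": 0.05, "dz": 0, "roll": 0}, {"jaw": 0, "dx": 0.01, "dy": 0.05, "dz": 0, "roll": 0}])

```text
time: 13.68
tcp_pos: [0.6382, 0.0603, 0.0863]
tcp_rot: [[0.0, 0.978, -0.208], [-0.0, -0.208, -0.978], [-1.0, 0.0, 0.0]]
ft_force: [-1.0, -3.2, -1.5]
opening: 0.0117
```

```bash
python3 st.py
```

```text
t 13.6833 tcp [0.6382 0.0603 0.0863] yaw -12.02 F [-1.   -3.25 -1.51] Fx_sh 3.39 op 0.0117 q [ -0.5  37.7 -15.3 108.   15.8  36.3 -37.5]
leg rel bar: along -0.0291 side 0.0005 tcp side -0.0007 rod z 0.1032
```

apply_moves(increments=[{"jaw": 0, "dx": 0.01, "dy": 0.05, "dz": 0, "roll": 0}, {"jaw": 0, "dx": 0.01, "dy": 0.05, "dz": 0, "roll": 0}])

```text
time: 13.85
tcp_pos: [0.6386, 0.0624, 0.0863]
tcp_rot: [[-0.0, 0.978, -0.208], [-0.0, -0.208, -0.978], [-1.0, -0.0, 0.0]]
ft_force: [-0.5, -3.8, -1.5]
opening: 0.0118
```

apply_moves(increments=[{"jaw": 0, "dx": 0.01, "dy": 0.05, "dz": 0, "roll": 0}, {"jaw": 0, "dx": 0.01, "dy": 0.05, "dz": 0, "roll": 0}])

```text
time: 14.02
tcp_pos: [0.6391, 0.0645, 0.0863]
tcp_rot: [[0.0, 0.978, -0.208], [-0.0, -0.208, -0.978], [-1.0, 0.0, -0.0]]
ft_force: [-0.0, -2.7, -1.2]
opening: 0.0118
```

apply_moves(increments=[{"jaw": 0, "dx": 0.01, "dy": 0.05, "dz": 0, "roll": 0}, {"jaw": 0, "dx": 0.01, "dy": 0.05, "dz": 0, "roll": 0}])

```text
time: 14.18
tcp_pos: [0.6394, 0.0664, 0.0863]
tcp_rot: [[-0.0, 0.978, -0.208], [-0.0, -0.208, -0.978], [-1.0, -0.0, 0.0]]
ft_force: [0.2, -3.2, -2.1]
opening: 0.0122
```

apply_moves(increments=[{"jaw": 0, "dx": 0.01, "dy": 0.05, "dz": 0, "roll": 0}, {"jaw": 0, "dx": 0.01, "dy": 0.05, "dz": 0, "roll": 0}])

```text
time: 14.35
tcp_pos: [0.6398, 0.0685, 0.0863]
tcp_rot: [[0.0, 0.978, -0.208], [-0.0, -0.208, -0.978], [-1.0, 0.0, 0.0]]
ft_force: [-0.7, -2.9, -1.2]
opening: 0.0117
```

apply_moves(increments=[{"jaw": 0, "dx": 0.01, "dy": 0.05, "dz": 0, "roll": 0}, {"jaw": 0, "dx": 0.01, "dy": 0.05, "dz": 0, "roll": 0}])

```text
time: 14.52
tcp_pos: [0.6402, 0.0704, 0.0863]
tcp_rot: [[-0.0, 0.978, -0.208], [-0.0, -0.208, -0.978], [-1.0, -0.0, 0.0]]
ft_force: [-0.9, -2.7, -0.7]
opening: 0.0117
```

apply_moves(increments=[{"jaw": 0, "dx": 0.01, "dy": 0.05, "dz": 0, "roll": 0}, {"jaw": 0, "dx": 0.01, "dy": 0.05, "dz": 0, "roll": 0}])

```text
time: 14.68
tcp_pos: [0.6406, 0.0725, 0.0863]
tcp_rot: [[-0.0, 0.978, -0.208], [-0.0, -0.208, -0.978], [-1.0, -0.0, 0.0]]
ft_force: [-0.2, -4.6, -2.1]
opening: 0.0119
```

apply_moves(increments=[{"jaw": 0, "dx": 0.01, "dy": 0.05, "dz": 0, "roll": 0}])

```text
time: 14.77
tcp_pos: [0.6408, 0.0734, 0.0863]
tcp_rot: [[0.0, 0.978, -0.208], [-0.0, -0.208, -0.978], [-1.0, 0.0, 0.0]]
ft_force: [-0.0, -2.5, -2.1]
opening: 0.012
```

apply_moves(increments=[{"jaw": 0, "dx": 0.01, "dy": 0.05, "dz": 0, "roll": 0}, {"jaw": 0, "dx": 0.01, "dy": 0.05, "dz": 0, "roll": 0}])

```text
time: 14.93
tcp_pos: [0.6409, 0.0748, 0.0861]
tcp_rot: [[-0.001, 0.978, -0.208], [-0.001, -0.208, -0.978], [-1.0, -0.0, 0.001]]
ft_force: [-0.9, -6.8, -1.6]
opening: 0.0121
```

apply_moves(increments=[{"jaw": 0, "dx": 0, "dy": 0, "dz": 0, "roll": 0}])

```text
time: 15.02
tcp_pos: [0.6409, 0.0747, 0.0861]
tcp_rot: [[-0.001, 0.978, -0.208], [-0.001, -0.208, -0.978], [-1.0, -0.001, 0.001]]
ft_force: [-0.6, -5.5, -1.5]
opening: 0.0122
```

```bash
python3 st.py
```

```text
t 15.0167 tcp [0.6409 0.0747 0.0861] yaw -12.03 F [-0.62 -5.49 -1.49] Fx_sh 5.5 op 0.0122 q [ -1.8  37.9 -15.1 107.4  15.7  36.7 -38.6]
leg rel bar: along -0.0437 side -0.0 tcp side -0.0012 rod z 0.103
```

apply_moves(increments=[{"jaw": 0, "dx": 0.004, "dy": 0.02, "dz": 0, "roll": 0}, {"jaw": 0, "dx": 0, "dy": 0, "dz": 0, "roll": 0}])

```text
time: 15.18
tcp_pos: [0.6409, 0.0748, 0.0861]
tcp_rot: [[-0.001, 0.978, -0.209], [-0.001, -0.209, -0.978], [-1.0, -0.001, 0.001]]
ft_force: [-0.6, -6.1, -2.3]
opening: 0.0121
```

```bash
python3 st.py
```

```text
t 15.1833 tcp [0.6409 0.0748 0.0861] yaw -12.05 F [-0.63 -6.13 -2.32] Fx_sh 6.12 op 0.0121 q [ -1.9  37.9 -15.1 107.4  15.7  36.7 -38.6]
leg rel bar: along -0.0438 side -0.0001 tcp side -0.0011 rod z 0.103
```

apply_moves(increments=[{"jaw": 0, "dx": 0.006, "dy": 0.03, "dz": 0, "roll": 0}, {"jaw": 0, "dx": 0.006, "dy": 0.03, "dz": 0, "roll": 0}, {"jaw": 0, "dx": 0, "dy": 0, "dz": 0, "roll": 0}])

```text
time: 15.43
tcp_pos: [0.6408, 0.0749, 0.0859]
tcp_rot: [[-0.002, 0.978, -0.209], [-0.003, -0.209, -0.978], [-1.0, -0.001, 0.003]]
ft_force: [-0.7, -7.9, -2.5]
opening: 0.0118
```

```bash
python3 st.py
```

```text
t 15.4333 tcp [0.6408 0.0749 0.0859] yaw -12.08 F [-0.7  -7.87 -2.53] Fx_sh 7.84 op 0.0118 q [ -1.9  38.  -15.1 107.4  15.7  36.8 -38.7]
leg rel bar: along -0.0438 side -0.0003 tcp side -0.0013 rod z 0.1028
```

apply_moves(increments=[{"jaw": 0, "dx": 0.007, "dy": 0.035, "dz": 0, "roll": 0}, {"jaw": 0, "dx": 0.007, "dy": 0.035, "dz": 0, "roll": 0}, {"jaw": 0, "dx": 0, "dy": 0, "dz": 0, "roll": 0}, {"jaw": 0, "dx": 0, "dy": 0, "dz": 0, "roll": 0}])

```text
time: 15.77
tcp_pos: [0.6407, 0.075, 0.0856]
tcp_rot: [[-0.003, 0.978, -0.21], [-0.004, -0.21, -0.978], [-1.0, -0.002, 0.004]]
ft_force: [-1.6, -11.0, -2.4]
opening: 0.0119
```

```bash
python3 st.py
```

```text
t 15.7667 tcp [0.6407 0.075  0.0856] yaw -12.13 F [ -1.61 -10.97  -2.39] Fx_sh 11.06 op 0.0119 q [ -2.   38.  -15.  107.3  15.7  36.9 -38.8]
leg rel bar: along -0.0439 side -0.0007 tcp side -0.0014 rod z 0.1025
```

About 11 N at the stop with no motion. Holding.

apply_moves(increments=[{"jaw": 0, "dx": 0, "dy": 0, "dz": 0, "roll": 0}, {"jaw": 0, "dx": 0, "dy": 0, "dz": 0, "roll": 0}, {"jaw": 0, "dx": 0, "dy": 0, "dz": 0, "roll": 0}, {"jaw": 0, "dx": 0, "dy": 0, "dz": 0, "roll": 0}, {"jaw": 0, "dx": 0, "dy": 0, "dz": 0, "roll": 0}, {"jaw": 0, "dx": 0, "dy": 0, "dz": 0, "roll": 0}])

```text
time: 16.27
tcp_pos: [0.6407, 0.075, 0.0856]
tcp_rot: [[-0.003, 0.978, -0.21], [-0.004, -0.21, -0.978], [-1.0, -0.002, 0.004]]
ft_force: [-1.5, -10.6, -2.5]
opening: 0.0121
```

apply_moves(increments=[{"jaw": 0, "dx": 0, "dy": 0, "dz": 0, "roll": 0}, {"jaw": 0, "dx": 0, "dy": 0, "dz": 0, "roll": 0}, {"jaw": 0, "dx": 0, "dy": 0, "dz": 0, "roll": 0}, {"jaw": 0, "dx": 0, "dy": 0, "dz": 0, "roll": 0}, {"jaw": 0, "dx": 0, "dy": 0, "dz": 0, "roll": 0}, {"jaw": 0, "dx": 0, "dy": 0, "dz": 0, "roll": 0}])

```text
time: 16.77
tcp_pos: [0.6407, 0.075, 0.0856]
tcp_rot: [[-0.003, 0.978, -0.21], [-0.004, -0.21, -0.978], [-1.0, -0.002, 0.004]]
ft_force: [-0.7, -10.9, -2.6]
opening: 0.0116
```

```bash
python3 st.py;python3 - <<'E'
from h import *
for n in('scene','top'):
    c=cam(n);b=(70,125,340,325) if n=='scene' else (190,80,450,240)
    cv2.imwrite(f'pics/{n}10.png',cv2.resize(c['pixels'][b[1]:b[3],b[0]:b[2],::-1],None,fx=2.9,fy=2.9,interpolation=cv2.INTER_CUBIC))
E
```

```text
t 16.7667 tcp [0.6407 0.075  0.0856] yaw -12.13 F [ -0.74 -10.92  -2.64] Fx_sh 10.82 op 0.0116 q [ -2.   38.  -15.  107.3  15.7  36.9 -38.8]
leg rel bar: along -0.0439 side -0.0007 tcp side -0.0014 rod z 0.1025
```

View pics/scene10.png

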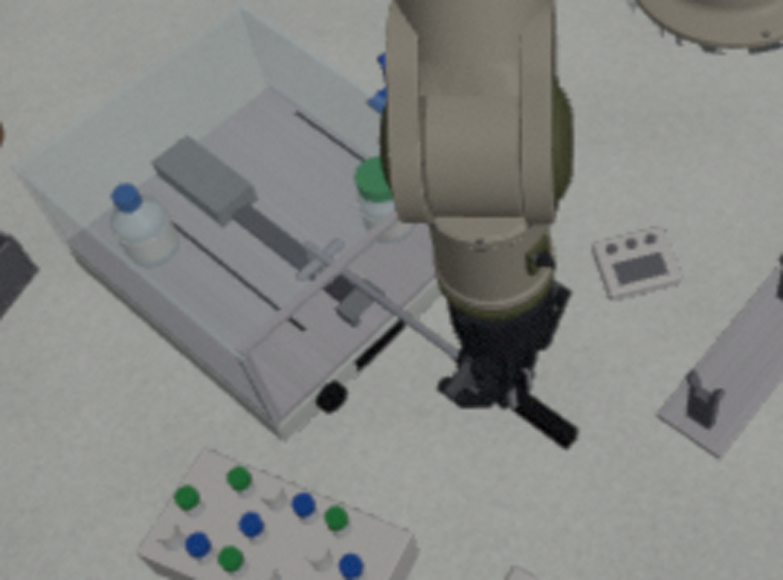

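Scene view: the T bar (crop (318,258)) has moved well forward towards the guide, with the hook behind it. Held about 11 N for over 1 s, bolt x ≈ -0.077. Unloading, then raising.

apply_moves(increments=[{"jaw": 0, "dx": -0.03, "dy": -0.12, "dz": 0, "roll": 0}, {"jaw": 0, "dx": -0.04, "dy": -0.2, "dz": 0, "roll": 0}, {"jaw": 0, "dx": -0.05, "dy": -0.25, "dz": 0, "roll": 0}, {"jaw": 0, "dx": -0.03, "dy": -0.13, "dz": 0, "roll": 0}, {"jaw": 0, "dx": 0, "dy": 0, "dz": 0, "roll": 0}])

```text
time: 17.28
tcp_pos: [0.6388, 0.064, 0.0864]
tcp_rot: [[0.0, 0.978, -0.209], [0.0, -0.209, -0.978], [-1.0, 0.0, -0.0]]
ft_force: [-0.4, -0.1, -1.9]
opening: 0.0119
```

```bash
python3 st.py
```

```text
t 17.2833 tcp [0.6388 0.064  0.0864] yaw -12.04 F [-0.4  -0.06 -1.91] Fx_sh 0.14 op 0.0119 q [ -0.8  37.7 -15.3 107.9  15.7  36.4 -37.8]
leg rel bar: along -0.0327 side 0.0002 tcp side -0.0009 rod z 0.1033
```

apply_moves(increments=[{"jaw": 0, "dx": 0, "dy": 0, "dz": 0.2, "roll": 0}, {"jaw": 0, "dx": 0, "dy": 0, "dz": 0.4, "roll": 0}, {"jaw": 0, "dx": 0, "dy": 0, "dz": 0.4, "roll": 0}, {"jaw": 0, "dx": 0, "dy": 0, "dz": 0.4, "roll": 0}, {"jaw": 0, "dx": 0, "dy": 0, "dz": 0.4, "roll": 0}, {"jaw": 0, "dx": 0, "dy": 0, "dz": 0.2, "roll": 0}, {"jaw": 0, "dx": 0, "dy": 0, "dz": 0, "roll": 0}])

```text
time: 17.87
tcp_pos: [0.6395, 0.0645, 0.1278]
tcp_rot: [[0.002, 0.978, -0.208], [0.0, -0.208, -0.978], [-1.0, 0.002, -0.001]]
ft_force: [-0.1, 1.1, -1.2]
opening: 0.0119
```

```bash
python3 st.py
```

```text
t 17.8667 tcp [0.6395 0.0645 0.1278] yaw -12.02 F [-0.09  1.14 -1.24] Fx_sh -1.1 op 0.0119 q [  0.   34.8 -16.5 106.3  14.3  40.8 -36.6]
leg rel bar: along -0.0334 side 0.0008 tcp side -0.0003 rod z 0.1447
```

apply_moves(increments=[{"jaw": 0, "dx": 0.09, "dy": 0.4, "dz": 0, "roll": 0}, {"jaw": 0, "dx": 0.17, "dy": 0.8, "dz": 0, "roll": 0}, {"jaw": 0, "dx": 0.2, "dy": 0.95, "dz": 0, "roll": 0}, {"jaw": 0, "dx": 0.2, "dy": 0.95, "dz": 0, "roll": 0}, {"jaw": 0, "dx": 0.2, "dy": 0.95, "dz": 0, "roll": 0}, {"jaw": 0, "dx": 0.2, "dy": 0.95, "dz": 0, "roll": 0}, {"jaw": 0, "dx": 0.2, "dy": 0.95, "dz": 0, "roll": 0}, {"jaw": 0, "dx": 0.12, "dy": 0.6, "dz": 0, "roll": 0}])

```text
time: 18.53
tcp_pos: [0.6661, 0.1988, 0.1257]
tcp_rot: [[-0.001, 0.979, -0.206], [0.001, -0.206, -0.979], [-1.0, -0.001, -0.001]]
ft_force: [0.1, 0.7, -0.6]
opening: 0.0119
```

```bash
python3 st.py;python3 - <<'E'
from h import *
import pickle
for n in('scene','top'):
    c=cam(n);pickle.dump(c,open(n+'11.pkl','wb'));b=(70,125,340,325) if n=='scene' else (190,80,450,240)
    cv2.imwrite(f'pics/{n}11.png',cv2.resize(c['pixels'][b[1]:b[3],b[0]:b[2],::-1],None,fx=2.9,fy=2.9,interpolation=cv2.INTER_CUBIC))
E
```

```text
t 18.5333 tcp [0.6661 0.1988 0.1257] yaw -11.89 F [ 0.05  0.72 -0.6 ] Fx_sh -0.71 op 0.0119 q [-11.4  38.1 -15.8  99.1  13.7  44.7 -45.6]
leg rel bar: along -0.1703 side -0.0012 tcp side -0.0029 rod z 0.1426
```

View pics/scene11.png

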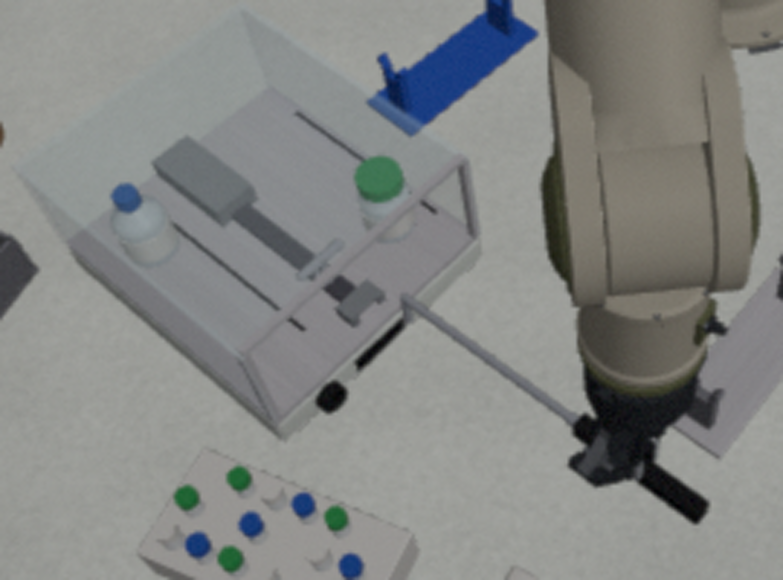

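View pics/top11.png

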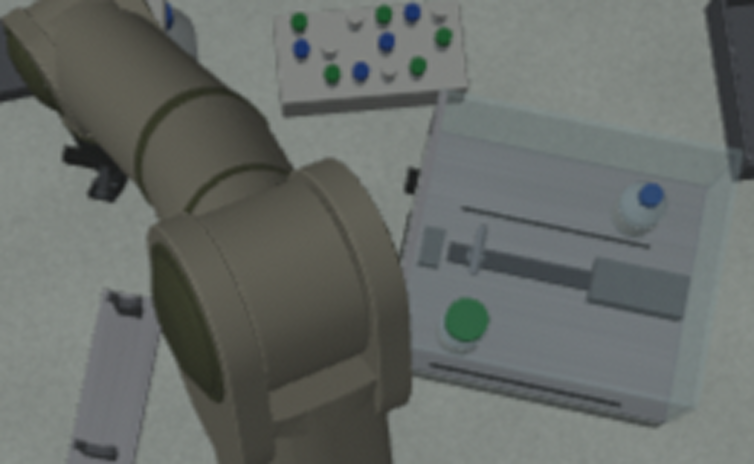

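The bolt stayed drawn (top crop T bar at (478,250), beside the guide), and the rod is clear of the guard with both flasks unmoved. Returning to the rest by the reverse path.

apply_moves(increments=[{"jaw": 0, "dx": -0.2, "dy": 0.1, "dz": 0.4, "roll": 0.3}, {"jaw": 0, "dx": -0.4, "dy": 0.1, "dz": 0.4, "roll": 0.6}, {"jaw": 0, "dx": -0.5, "dy": 0.06, "dz": 0.4, "roll": 0.65}, {"jaw": 0, "dx": -0.5, "dy": 0.06, "dz": 0.4, "roll": 0.65}, {"jaw": 0, "dx": -0.5, "dy": 0.06, "dz": 0.4, "roll": 0.65}, {"jaw": 0, "dx": -0.5, "dy": 0.06, "dz": 0.3, "roll": 0.65}, {"jaw": 0, "dx": -0.5, "dy": 0.06, "dz": 0, "roll": 0.65}, {"jaw": 0, "dx": -0.5, "dy": 0.06, "dz": 0, "roll": 0.65}])

```text
time: 19.3
tcp_pos: [0.594, 0.2046, 0.1733]
tcp_rot: [[0.001, 0.957, 0.292], [-0.001, 0.292, -0.957], [-1.0, 0.001, 0.001]]
ft_force: [0.7, 0.2, -2.2]
opening: 0.0118
```

apply_moves(increments=[{"jaw": 0, "dx": -0.5, "dy": 0.05, "dz": 0, "roll": 0.65}, {"jaw": 0, "dx": -0.5, "dy": 0.05, "dz": 0, "roll": 0.65}, {"jaw": 0, "dx": -0.5, "dy": 0.05, "dz": 0, "roll": 0.65}, {"jaw": 0, "dx": -0.5, "dy": 0.05, "dz": 0, "roll": 0.65}, {"jaw": 0, "dx": -0.5, "dy": 0.05, "dz": 0, "roll": 0.65}, {"jaw": 0, "dx": -0.5, "dy": 0.05, "dz": 0, "roll": 0.65}, {"jaw": 0, "dx": -0.5, "dy": 0.05, "dz": 0, "roll": 0.65}, {"jaw": 0, "dx": -0.5, "dy": 0.05, "dz": 0, "roll": 0.65}])

```text
time: 19.97
tcp_pos: [0.5139, 0.2126, 0.1728]
tcp_rot: [[0.001, 0.667, 0.745], [-0.002, 0.745, -0.667], [-1.0, -0.001, 0.001]]
ft_force: [-0.7, 0.5, -2.0]
opening: 0.0119
```

```bash
python3 st.py
```

```text
t 19.9667 tcp [0.5139 0.2126 0.1728] yaw 48.16 F [-0.71  0.48 -1.99] Fx_sh -0.32 op 0.0119 q [ -4.   29.  -34.6 114.5  23.7  43.5  -4.7]
leg rel bar: along -0.273 side 0.0542 tcp side -0.1546 rod z 0.1897
```

apply_moves(increments=[{"jaw": 0, "dx": -0.55, "dy": 0.1, "dz": 0, "roll": 0.75}, {"jaw": 0, "dx": -0.55, "dy": 0.1, "dz": 0, "roll": 0.75}, {"jaw": 0, "dx": -0.55, "dy": 0.1, "dz": 0, "roll": 0.75}, {"jaw": 0, "dx": -0.55, "dy": 0.1, "dz": 0, "roll": 0.75}, {"jaw": 0, "dx": -0.55, "dy": 0.1, "dz": 0, "roll": 0.75}, {"jaw": 0, "dx": -0.5, "dy": 0.08, "dz": 0, "roll": 0.75}, {"jaw": 0, "dx": -0.35, "dy": 0.05, "dz": 0, "roll": 0.5}, {"jaw": 0, "dx": -0.07, "dy": 0.02, "dz": 0, "roll": 0.17}])

```text
time: 20.63
tcp_pos: [0.44, 0.2259, 0.1727]
tcp_rot: [[0.0, 0.188, 0.982], [-0.002, 0.982, -0.188], [-1.0, -0.002, 0.001]]
ft_force: [0.3, -0.2, -1.4]
opening: 0.0117
```

apply_moves(increments=[{"jaw": 0, "dx": 0, "dy": 0, "dz": 0, "roll": 0}, {"jaw": 0, "dx": 0, "dy": 0, "dz": 0, "roll": 0}])

```text
time: 20.8
tcp_pos: [0.4416, 0.2267, 0.1725]
tcp_rot: [[0.001, 0.193, 0.981], [-0.001, 0.981, -0.193], [-1.0, -0.0, 0.001]]
ft_force: [0.0, -0.3, -2.0]
opening: 0.012
```

```bash
python3 st.py; python3 - <<'E'
from h import *
import pickle
for n in('scene','top'):
    c=cam(n); pickle.dump(c,open(n+'12.pkl','wb'))
    b=(170,90,290,260) if n=='top' else (240,150,380,310)
    cv2.imwrite(f'pics/{n}12.png',cv2.resize(c['pixels'][b[1]:b[3],b[0]:b[2],::-1],None,fx=3.5,fy=3.5,interpolation=cv2.INTER_CUBIC))
    if n=='scene':
        pp=pts(c)
        for u,v in((281,277),(290,265),(300,253),(310,241),(318,231),(326,221)):
            w=pp[v-3:v+4,u-3:u+4].reshape(-1,3); w=w[np.argsort(w[:,2])[-6:]]; print(np.median(w,0).round(4))
E
```

```text
t 20.8 tcp [0.4416 0.2267 0.1725] yaw 78.87 F [ 0.01 -0.28 -2.03] Fx_sh 0.27 op 0.012 q [ -1.7  27.3 -44.2 121.5  28.6  41.9  14.3]
leg rel bar: along -0.3946 side 0.0117 tcp side -0.2282 rod z 0.1894
[0.6782 0.1824 0.194 ]
[0.6483 0.1881 0.1941]
[0.6067 0.1963 0.1947]
[0.5689 0.204  0.1944]
[0.54   0.209  0.1953]
[0.5048 0.2147 0.196 ]
```

View pics/scene12.png

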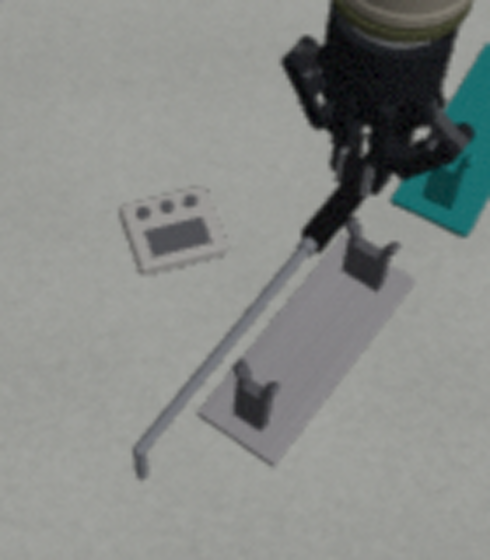

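The picture matches the one taken after lifting, with the rod level and above its saddles. Making a small correction and descending most of the way.

apply_moves(increments=[{"jaw": 0, "dx": -0.05, "dy": -0.05, "dz": -0.4, "roll": 0.05}, {"jaw": 0, "dx": 0, "dy": 0, "dz": -0.8, "roll": 0}, {"jaw": 0, "dx": 0, "dy": 0, "dz": -0.9, "roll": 0}, {"jaw": 0, "dx": 0, "dy": 0, "dz": -0.9, "roll": 0}, {"jaw": 0, "dx": 0, "dy": 0, "dz": -0.9, "roll": 0}, {"jaw": 0, "dx": 0, "dy": 0, "dz": -0.8, "roll": 0}, {"jaw": 0, "dx": 0, "dy": 0, "dz": -0.4, "roll": 0}, {"jaw": 0, "dx": 0, "dy": 0, "dz": 0, "roll": 0}])

```text
time: 21.57
tcp_pos: [0.4391, 0.2262, 0.0685]
tcp_rot: [[-0.003, 0.185, 0.983], [-0.001, 0.983, -0.185], [-1.0, -0.002, -0.002]]
ft_force: [-0.4, 0.5, -1.5]
opening: 0.012
```

```bash
python3 st.py; python3 - <<'E'
from h import *
c=cam('scene');b=(240,150,380,310)
cv2.imwrite(f'pics/s13.png',cv2.resize(c['pixels'][b[1]:b[3],b[0]:b[2],::-1],None,fx=3.5,fy=3.5,interpolation=cv2.INTER_CUBIC))
E
```

```text
t 21.5667 tcp [0.4391 0.2262 0.0685] yaw 79.33 F [-0.39  0.46 -1.51] Fx_sh -0.36 op 0.012 q [-10.   35.4 -34.2 126.8  41.3  29.5   2.9]
leg rel bar: along -0.3955 side 0.0093 tcp side -0.2306 rod z 0.0854
```

View pics/s13.png

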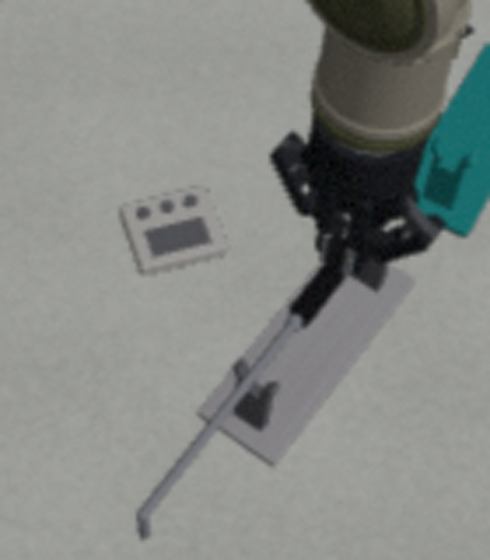

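The shaft is over the front saddle's slot (crop (250,375)) and the position is within 1 mm of the grasp pose. Lowering the last 25 mm.

apply_moves(increments=[{"jaw": 0, "dx": 0.03, "dy": 0, "dz": -0.25, "roll": 0}, {"jaw": 0, "dx": 0, "dy": 0, "dz": -0.25, "roll": 0}, {"jaw": 0, "dx": 0, "dy": 0, "dz": -0.25, "roll": 0}, {"jaw": 0, "dx": 0, "dy": 0, "dz": -0.2, "roll": 0}, {"jaw": 0, "dx": 0, "dy": 0, "dz": -0.15, "roll": 0}, {"jaw": 0, "dx": 0, "dy": 0, "dz": -0.1, "roll": 0}, {"jaw": 0, "dx": 0, "dy": 0, "dz": 0, "roll": 0}, {"jaw": 0, "dx": 0, "dy": 0, "dz": 0, "roll": 0}])

```text
time: 22.28
tcp_pos: [0.4405, 0.2266, 0.0463]
tcp_rot: [[-0.0, 0.185, 0.983], [-0.0, 0.983, -0.185], [-1.0, -0.0, -0.0]]
ft_force: [-0.4, -1.0, -1.0]
opening: 0.0117
```

```bash
python3 st.py
```

```text
t 22.2833 tcp [0.4405 0.2266 0.0463] yaw 79.32 F [-0.42 -0.95 -1.  ] Fx_sh 1.02 op 0.0117 q [-12.1  37.2 -31.2 127.5  44.6  26.5  -0. ]
leg rel bar: along -0.3962 side 0.0106 tcp side -0.2293 rod z 0.0632
```

Another 3 mm to seat it.

apply_moves(increments=[{"jaw": 0, "dx": 0, "dy": -0.02, "dz": -0.07, "roll": 0}, {"jaw": 0, "dx": 0, "dy": 0, "dz": -0.05, "roll": 0}, {"jaw": 0, "dx": 0, "dy": 0, "dz": -0.03, "roll": 0}, {"jaw": 0, "dx": 0, "dy": 0, "dz": 0, "roll": 0}, {"jaw": 0, "dx": 0, "dy": 0, "dz": 0, "roll": 0}])

```text
time: 22.7
tcp_pos: [0.4407, 0.2262, 0.0434]
tcp_rot: [[0.0, 0.186, 0.983], [0.0, 0.983, -0.186], [-1.0, 0.0, 0.0]]
ft_force: [-0.7, 0.2, -0.3]
opening: 0.0115
```

```bash
python3 st.py
```

```text
t 22.7 tcp [0.4407 0.2262 0.0434] yaw 79.31 F [-0.68  0.17 -0.29] Fx_sh -0.03 op 0.0115 q [-12.4  37.4 -30.8 127.7  45.1  26.   -0.4]
leg rel bar: along -0.3958 side 0.0108 tcp side -0.2291 rod z 0.0603
```

apply_moves(force=20, increments=[{"jaw": 0, "dx": 0, "dy": 0, "dz": -0.02, "roll": 0}, {"jaw": 0.1, "dx": 0, "dy": 0, "dz": 0, "roll": 0}, {"jaw": 0.2, "dx": 0, "dy": 0, "dz": 0, "roll": 0}, {"jaw": 0.3, "dx": 0, "dy": 0, "dz": 0, "roll": 0}, {"jaw": 0.5, "dx": 0, "dy": 0, "dz": 0, "roll": 0}, {"jaw": 0.7, "dx": 0, "dy": 0, "dz": 0, "roll": 0}, {"jaw": 0.9, "dx": 0, "dy": 0, "dz": 0, "roll": 0}, {"jaw": 1, "dx": 0, "dy": 0, "dz": 0, "roll": 0}])

```text
time: 23.37
tcp_pos: [0.4406, 0.2261, 0.0428]
tcp_rot: [[-0.0, 0.186, 0.983], [-0.0, 0.983, -0.186], [-1.0, -0.0, -0.0]]
ft_force: [-1.0, 0.3, -0.1]
opening: 0.0727
```

apply_moves(increments=[{"jaw": 1, "dx": 0, "dy": 0, "dz": 0, "roll": 0}, {"jaw": 1, "dx": 0, "dy": 0, "dz": 0, "roll": 0}, {"jaw": 1, "dx": 0, "dy": 0, "dz": 0, "roll": 0}, {"jaw": 1, "dx": 0, "dy": 0, "dz": 0, "roll": 0}])

```text
time: 23.7
tcp_pos: [0.4406, 0.2262, 0.0429]
tcp_rot: [[0.0, 0.186, 0.983], [0.0, 0.983, -0.186], [-1.0, 0.0, 0.0]]
ft_force: [-0.1, 0.5, -1.1]
opening: 0.0855
```

```bash
python3 st.py; python3 - <<'E'
from h import *
c=cam('scene');b=(240,150,380,310)
cv2.imwrite(f'pics/s14.png',cv2.resize(c['pixels'][b[1]:b[3],b[0]:b[2],::-1],None,fx=3.5,fy=3.5,interpolation=cv2.INTER_CUBIC))
E
```

```text
t 23.7 tcp [0.4406 0.2262 0.0429] yaw 79.3 F [-0.14  0.45 -1.05] Fx_sh -0.41 op 0.0855 q [-12.4  37.4 -30.7 127.7  45.1  26.   -0.5]
leg rel bar: along -0.3957 side 0.0108 tcp side -0.2291 rod z 0.0598
```

View pics/s14.png

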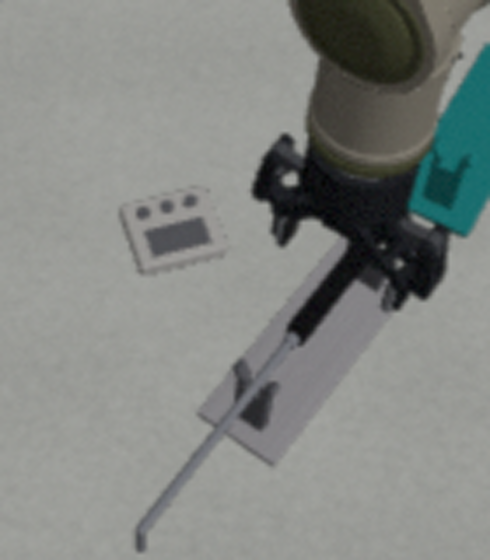

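The jaws are open and the rod lies in its saddles. Retreating straight up.

apply_moves(increments=[{"jaw": 1, "dx": 0, "dy": 0, "dz": 0.3, "roll": 0}, {"jaw": 1, "dx": 0, "dy": 0, "dz": 0.6, "roll": 0}, {"jaw": 1, "dx": 0, "dy": 0, "dz": 1, "roll": 0}, {"jaw": 1, "dx": 0, "dy": 0, "dz": 1, "roll": 0}, {"jaw": 1, "dx": 0, "dy": 0, "dz": 1, "roll": 0}, {"jaw": 1, "dx": 0, "dy": 0, "dz": 1, "roll": 0}, {"jaw": 1, "dx": 0, "dy": 0, "dz": 1, "roll": 0}, {"jaw": 1, "dx": 0, "dy": 0, "dz": 1, "roll": 0}])

```text
time: 24.42
tcp_pos: [0.4402, 0.226, 0.1823]
tcp_rot: [[-0.0, 0.185, 0.983], [-0.0, 0.983, -0.185], [-1.0, -0.0, -0.0]]
ft_force: [-0.0, 0.2, 0.3]
opening: 0.0854
```

apply_moves(increments=[{"jaw": 1, "dx": 0, "dy": -0.5, "dz": 1, "roll": 0}, {"jaw": 1, "dx": 0, "dy": -0.8, "dz": 0.5, "roll": 0}, {"jaw": 1, "dx": 0, "dy": -0.8, "dz": 0, "roll": 0}, {"jaw": 1, "dx": 0, "dy": -0.8, "dz": 0, "roll": 0}, {"jaw": 1, "dx": 0, "dy": -0.8, "dz": 0, "roll": 0}, {"jaw": 1, "dx": 0, "dy": -0.5, "dz": 0, "roll": 0}, {"jaw": 1, "dx": 0, "dy": 0, "dz": 0, "roll": 0}, {"jaw": 1, "dx": 0, "dy": 0, "dz": 0, "roll": 0}])

```text
time: 25.08
tcp_pos: [0.4406, 0.1421, 0.2111]
tcp_rot: [[0.0, 0.187, 0.982], [0.0, 0.982, -0.187], [-1.0, 0.0, 0.0]]
ft_force: [0.2, 0.5, 0.7]
opening: 0.0858
```

```bash
python3 st.py; python3 - <<'E'
from h import *
import pickle
for n in('scene','top'):
    c=cam(n);pickle.dump(c,open(n+'15.pkl','wb')); cv2.imwrite(f'pics/{n}15.png',c['pixels'][:,:,::-1])
    a=pickle.load(open(n+'.pkl','rb'))
    for nm,z,pt in(('rod centre',.064,(.436,.227)),):pass
S=pickle.load(open('scene15.pkl','rb'));S0=pickle.load(open('scene.pkl','rb'))
for c in(S0,S):
    g=c['pixels'].max(2).astype(int);m=np.zeros_like(g,bool);m[205:260,300:360]=g[205:260,300:360]<45
    _,l,st,_=cv2.connectedComponentsWithStats(m.astype(np.uint8));i=1+np.argmax(st[1:,4]);v,u=np.where(l==i);print(len(u),u.mean(),v.mean(), np.percentile(pts(c)[v,u][:,2],[25,50,75]).round(4))
i=np.concatenate([c['pixels'][205:310,265:365,::-1] for c in(S0,S)],1)
cv2.imwrite('pics/cmp15.png',cv2.resize(i,None,fx=3.8,fy=3.8,interpolation=cv2.INTER_CUBIC))
E
```

```text
t 25.0833 tcp [0.4406 0.1421 0.2111] yaw 79.25 F [0.17 0.45 0.68] Fx_sh -0.48 op 0.0858 q [ 11.9  22.2 -48.2 122.8  23.7  44.5  27.7]
leg rel bar: along -0.3134 side 0.0287 tcp side -0.2112 rod z 0.228
269 337.4386617100372 229.34944237918216 [0.0676 0.0695 0.0708]
255 336.93333333333334 229.28235294117647 [0.0677 0.0694 0.0709]
```

View pics/cmp15.png

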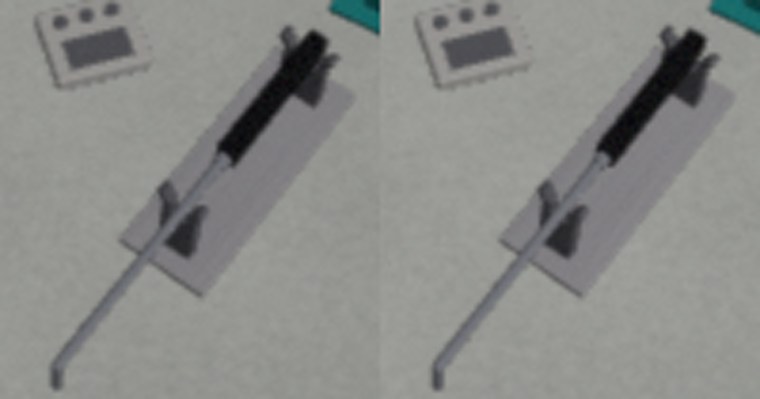

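View pics/scene15.png

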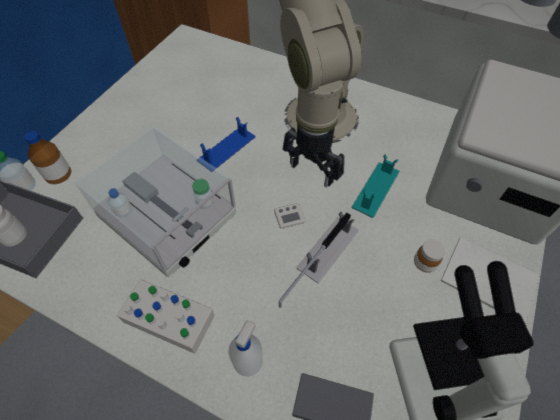

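The before/after crops match (handle centroid 337.4,229.3 → 336.9,229.3; same heights). The gripper is clear, the bolt is still drawn, and the bystanders are in place. Last, a bolt measurement from the top view (bar at (354.8,166.2)), then I hand in.

```bash
python3 - <<'E'
from h import *
import pickle
T=pickle.load(open('top11.pkl','rb'));p=ray(T,354.8,166.2,.085);a=np.radians(-102.3);x=np.array([np.cos(a),np.sin(a)])
print('bar',p,'travel',(p[:2]-[.5816,-.2027])@x,'shaker x',(p[:2]-[.5755,-.226])@x)
print(r.close_job())
E
```

```text
bar [ 0.59027424 -0.15450812  0.085     ] travel -0.048933535232830026 shaker x -0.07299818247344904
the job is handed in; nothing more can be done
None
```

The bolt is drawn against its stop, the rod is back in both saddles of the grey rest, and the job was handed in at about 25 s of the 72 s allowed. No verdict was reported.

- **Pull:** I hooked the cross bar and drew the bolt slowly, with the drag steady at about 3 N. I felt the stop and held about 11 N without motion for a little over a second. The readings I took never went above about 11 N.
- **Bolt after release:** It stayed where I left it.
    - By the arm, it travelled about 53 mm, to shaker x about -77 mm.
    - By the camera, taken after the rod was withdrawn, it travelled about 49 mm, to about -73 mm.
    - The two differ by 4 mm. Both are beyond the -65 mm limit and well over the 28 mm travel required.
- **Rod and bystanders:** The last picture shows the rod as it lay before, with the handle within half a pixel and 0.1 mm in height of the start. The gripper is open and clear, and the flasks, jar and timer look unmoved.

One move call was refused for missing fields and moved nothing; I sent it again complete.

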